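# Pin back a sprung sample clamp and roll the bar sample in

## Task

Load the sprung sample clamp. Use the red-headed locking pin to turn the tension wheel clockwise against its spring until its slot lies over the lock hole by the yellow pointer, and drop the pin fully home there, pressing it down if it sticks, so that it holds the wheel back; then roll the brass bar along its lane, without lifting it out, until it lies still centred over the white line. Leave the pin in, and leave the spare black-headed pin and the other things on the bench where they are.

Things in the scene. Friction and masses are not known exactly. Their poses are not given: they have to be found in the camera images.
- clamp: Sample clamp, fixed. Grey bed plate 12 mm thick spanning x -100..100, y -95..155 mm; origin on the bench, z up. A bright lane 59 mm wide runs along y at x = -60 between 5 mm high rails; a blue end stop (48 mm high) closes it at y = -77. A dark steel block (110 x 110 mm, centred x 40, y 0, top 30 mm above bench) carries the tension wheel; a yellow pointer (40 mm high) marks the lock hole.
- tension_wheel (a joint): Wheel angle, rad: 0 at rest (spring drives it back when let go), grows clockwise seen from above, end stop 1.65. Spring torque 0.12 N m at 0, 0.27 N m at 1.45 (3 to 7 N at the slot). Slot and lock hole concentric at 1.43; held by the pin it reads about 1.3 (play). The spring pinches the pin in the hole: press it down with some 5 to 15 N.
- wheel_slot (a point): Centre of the red-edged slot through the wheel, on its top face (42 mm above bench), turning with it, 39 mm from the axis. Slot 15 mm wide along the turning direction, 16 mm long radially, closed all round. The pin's shank fits in and can drag the wheel round while its tip stays just above the block (2 mm gap under the wheel).
- wheel_axis (a point): On the tension wheel's upright axis, at its top face 42 mm above the bench. Wheel: aluminium disc with black round rim, 116 mm across, 10 mm thick, hub screw up to 52 mm above the bench.
- lock_hole (a point): Centre of the mouth of the lock hole in the dark steel block, 30 mm above the bench, 39 mm from the wheel axis, 2 mm under the wheel. Upright blind hole, 14 mm diameter with a 2.5 mm bevel at its mouth, 18 mm deep. Covered by the wheel until the slot is over it.
- mark (a point): Centre of the white line across the lane, on the lane's surface 12 mm above the bench. The line runs along the clamp's x axis.
- sample: Brass bar offcut lying across the lane: cylinder 36 mm diameter, 56 mm long, 0.14 to 0.28 kg, black stripe. Origin at its centre (30 mm above bench); x = cylinder axis, along the clamp's x; z is up at the start and turns as it rolls. Starts 130 to 165 mm on the +y side of the white line. Stops soon when no longer pushed.
- lock_pin: Red-headed locking pin, upright in one hole of the stand (tip 7 mm above bench). Origin at its tip, z up. Shank 10 mm diameter, 27 mm long, chamfered tip; collar 20 mm diameter at 27-30 mm; square head 18 x 18 mm (sides along x, y) from 30 to 60 mm. 60 g. Fully home in the lock hole the collar rests on the wheel and the tip is 15 mm above the bench.
- spare_pin: Same pin with a black head, in the other hole of the stand, 60 mm from the red one; leave alone.
- pin_stand: Wooden stand fixed on the bench, 45 (x) x 110 (y) x 34 (z) mm, origin under its centre; holes at y = -30 and +30 mm. Which hole has the red pin varies.
- oil_bottle: Small white oil bottle, 42 mm diameter, 121 mm tall with its red spout, standing on the bench off the clamp's +y edge; origin under its centre. Leave alone.
- mount_0: Black resin disc, 30 mm diameter, 21 mm high, on the bench off the clamp's -y edge. Leave alone.
- bolt_m16: Steel bolt standing on its head, 60 mm high, 28 mm wide, on the bench behind the clamp. Leave alone.
- flat_coupon_1: Flat steel sample 20 x 55 x 12 mm, on the bench behind the stand. Leave alone.
- magnet_pot: Red pot magnet with black knob, 32 mm diameter, 27 mm high, on the bench beside the stand. Leave alone.
- takeup_roller (a point): Top centre of the red roller (24 mm diameter, 18 to 42 mm above the bench, screw to 45) on the steel arm that turns with the wheel, 88 mm from its axis. At rest it lies across the lane at the white line and blocks it; pinned back the arm points roughly to the clamp's +y, clear of the lane; on its way it sweeps over the lane only within 70 mm of the wheel axis's y, short of the bar.

How it is judged:
On the way, in this order (a step that is already met when the one before it is completed fails the run):
1. the wheel is turned back and the red pin fully home in the lock hole, holding it (z of lock_pin in the frame of lock_hole below -0.012 m and horizontal distance between lock_pin and lock_hole below 0.006 m and angle between lock_pin's own z axis and vertical below 0.3 rad and value of joint tension_wheel above 1.2 rad and contact force between lock_pin and the fingers below 0.5 N), for 0.2 s.
2. the bar has begun to roll along the lane (z of lock_pin in the frame of lock_hole below -0.012 m and horizontal distance between lock_pin and lock_hole below 0.006 m and angle between lock_pin's own z axis and vertical below 0.3 rad and value of joint tension_wheel above 1.2 rad and angle between sample's own z axis and vertical above 1 rad), for 0.05 s.
At the end, for the whole second after the job is handed in: Red pin upright in the lock hole, tip at least 12 mm below its mouth and within 6 mm of its centre, wheel held past 1.2 rad; the brass bar at rest on the lane, square to it within 0.15 rad, its centre within 8 mm of the white line and 6 mm of mid-lane (z of lock_pin in the frame of lock_hole below -0.012 m and horizontal distance between lock_pin and lock_hole below 0.006 m and angle between lock_pin's own z axis and vertical below 0.3 rad and value of joint tension_wheel above 1.2 rad and y of sample in the frame of mark between -0.008 and 0.008 m and x of sample in the frame of mark between -0.006 and 0.006 m and z of sample in the frame of mark below 0.022 m and angle between the x axis of sample and the x axis of clamp, either way round below 0.15 rad and linear speed of sample below 0.01 m/s); the robot touches nothing.
It fails at once if the bar is lifted out of its lane (more than 15 mm) (z of sample in the frame of clamp above 0.045 m).
It fails at once if the spare pin is moved by more than 15 mm (distance of spare_pin from where it was at the start of the episode above 0.015 m).
It fails at once if another thing on the bench is moved by more than 15 mm (distance of any of oil_bottle, mount_0, bolt_m16, flat_coupon_1, magnet_pot from where it was at the start of the episode above 0.015 m).
It also fails if it takes over 64 s, if anything falls off the work surface, if the arm or the gripper's body presses on something with over 40 N, if the wrist force passes 120 N, or if a joint passes its speed limit or range.

## Robot

A 6-joint arm with a two-finger parallel gripper is mounted at the origin on a cart in front of the work surface, level with it; the furniture and walls round the work are solid. World frame = base frame: x ahead of the robot, y to its left, z up, the work surface at z = 0. Lengths are in m, angles in rad, forces in N, time in s.
With the tool pointing down it reaches from about 0.35 to 0.85 m from the base axis. Payload 8.1 kg.
Tool frame: the origin (TCP) lies on the centre line of the jaws, within the pads' length; the fingertips stand robot.finger_overhang ahead of it and the grasp point (between the pads) lies 5 mm behind it (robot.finger_overhang is the distance from the TCP to the fingertips, in m); z points along the fingers, y is the direction in which the jaws open and shut (so a half turn about z gives the same grasp; the last joint's range is limited). The gripper opens to 93 mm and grips with 3 to 60 N. Pads are 15 mm wide; open, the fingers measure 128 mm over their backs; the gripper's body (75 mm by 188 mm) begins 65 mm behind the grasp point.
Start: joints at [1.036, 0.13, 1.488, -0, 1.523, -0.085], TCP at [0.261, 0.54, 0.233] pointing down, gripper open.
Joint ranges: [-2.96, 2.96], [-0.89, 2.26], [0.02, 2.5], [-1.34, 4.48], [0, 2.73], [-2.66, 2.66]. Speed limits (rad/s): [2.39, 2.39, 2.79, 3.14, 3.14, 3.14].

## Interface

Orientations are given as a rotation vector (axis times angle).
In Python, from plant import robot gives the robot as it stands. The module is installed in compiled form; this text tells all that it offers.
- The arm moves only by the tool carry_out, never from a script. Its argument "commands" is a list that holds one entry, the list of rows, each a list of 4 numbers: the shift along the tool's x, y, z in cm, then the turn about the tool's z in degrees. In form: [[[tx, ty, tz, roll], ...]]. A call has 1 to 20 rows; each row shifts and turns the commanded pose from where the row before left it, along the tool's axes as they then stand; what a row does not reach is not made up. A row lasts 1/12 s, in which the tool goes at most 41.7 mm and 7.16 degrees, less where a joint would pass 70% of its speed; a pose out of reach is approached as far as the arm can. A call is refused whole if a number of a shift passes 4.17 or a number of a turn 7.16, either way. A call with a gripper value outside its range is refused whole. "claw" is the finger opening in cm, from 0 to 9.3, set as the call begins (left out, the last holds). The fingers move at their own pace and stop on an object; "grip_force" is the grip in N (left out, the last holds). Time passes only in rows, so rows that do not move let the fingers close. It gives the time, the measured TCP pose, the force and the opening at its end, in the units of the state.
- robot.read_state(): the state, without advancing time (a new reading comes with each control period).
- robot.read_camera(name): name is "scene" or "top"; returns the picture (400x640x3 uint8, red, green, blue); there is no depth.
- robot.camera_params(name): a dict with "mtx" (3x3 intrinsics, pixels), "R" (3x3) and "t" (3): a world point X has camera coordinates R X + t. Camera axes: x right, y down, z forward; pixel columns grow to the right and rows downward; lengths in m; the calibration is good to about 2 mm. A picture is of the moment at which its call begins. camera_params takes no time and is no camera call.
- robot.close_job(): hands the job in, once; it reports no verdict.
The state is a dict: "t": time; "q": joint angles; "dq": joint speeds; "joint_torque": joint torques, N m; "tool_pos": TCP position; "orientation": TCP orientation; "force": force on the tool from outside, world axes, zero at the start; "wrist_torque": the same for the moment, N m; "opening": finger opening in m.
Only numpy, scipy, OpenCV 4.12 (cv2) and the standard library are available. Lean on these libraries where they do the work, as an engineer would, in place of code of your own. Each camera call takes 0.05 s, during which the arm holds its last target.

## Working session

There is one attempt and no reset: what is moved stays moved. The work goes in short steps, Python scripts to look and compute and a tool call to move; the robot and the scene stay as the last step left them, time stands still between calls to the robot, and variables do not carry over. Pictures are saved under pics/ and viewed, and the job is handed in when it is done.

Besides the shell and the picture viewer there is one more tool, called after ">>>" by a JSON object that holds its "op" and its "data", one argument or row to a line. carry_out: Moves the arm, as the interface text tells. Its arguments: {"type":"object","properties":{"commands":{"type":"array","items":{"type":"array","items":{"type":"array","items":{"type":"number"}}}},"claw":{"type":"number"},"grip_force":{"type":"number"}},"required":["commands"]}

```bash
mkdir -p pics; ls
python3 - <<'E'
from plant import robot
import cv2
print(robot.read_state(), robot.finger_overhang)
for n in("scene","top"):
    im=robot.read_camera(n); cv2.imwrite(f"pics/{n}0.png",im[:,:,::-1]); print(n,robot.camera_params(n))
E
```

```text
pics
{'t': 0.0, 'q': array([ 1.03562446e+00,  1.31138286e-01,  1.48926629e+00, -1.20091040e-05,
        1.52300434e+00, -8.53884704e-02]), 'dq': array([-2.71540099e-04, -4.87563703e-04, -4.17707508e-05,  1.38067072e-03,
        1.13992934e-03,  4.89092850e-04]), 'joint_torque': array([ 3.29549432e-03, -5.59851122e+01, -4.91743612e+01,  7.69353448e-02,
        3.56179581e-02, -1.84624719e-04]), 'tool_pos': array([0.26056302, 0.53986862, 0.23160823]), 'orientation': array([-7.00455370e-01, -3.06195150e+00,  2.72203215e-03]), 'force': array([ 0.77212721,  0.42240275, -0.37129612]), 'wrist_torque': array([ 0.01280341, -0.00492379, -0.04802689]), 'opening': 0.09312692246163597} 0.014
scene {'mtx': array([[451.96628378,   0.        , 323.16600011],
       [  0.        , 451.96628378, 202.3662322 ],
       [  0.        ,   0.        ,   1.        ]]), 'R': array([[ 0.68905239, -0.72460957, -0.01215598],
       [-0.51363892, -0.47646374, -0.71355264],
       [ 0.51125518,  0.49791894, -0.70049616]]), 't': array([-0.28701403,  0.37746052,  1.00652534])}
top {'mtx': array([[485.00168092,   0.        , 319.93677388],
       [  0.        , 485.00168092, 207.86838392],
       [  0.        ,   0.        ,   1.        ]]), 'R': array([[ 0.02282092, -0.99947675,  0.02292223],
       [-0.99757214, -0.02427442, -0.06527304],
       [ 0.06579531, -0.02137699, -0.99760413]]), 't': array([0.07601308, 0.52377825, 1.41363357])}
```

View pics/scene0.png

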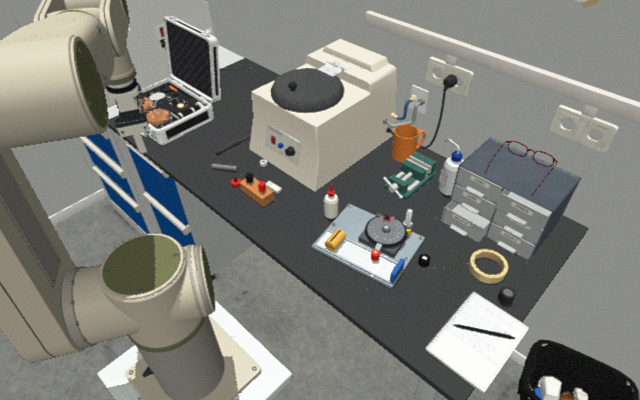

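View pics/top0.png

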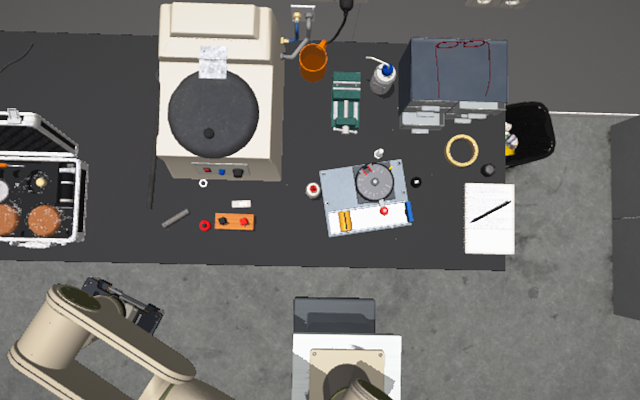

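Overview: the clamp is at about (366,198) in the top view. The stand is at about (235,221), with the black head to its left and the red one at about (244,221). I'll zoom in.

Run:
```python
import cv2,numpy as np
t=cv2.imread("pics/top0.png"); s=cv2.imread("pics/scene0.png")
def c(im,x0,x1,y0,y1,f,n): cv2.imwrite(n,cv2.resize(im[y0:y1,x0:x1],None,fx=f,fy=f,interpolation=cv2.INTER_CUBIC))
c(t,300,430,140,245,6,"pics/ct.png"); c(s,300,440,180,290,5,"pics/cs.png")
a=cv2.resize(t[170:240,155:265],None,fx=5,fy=5,interpolation=cv2.INTER_CUBIC); cv2.imwrite("pics/st.png",a)
```

```text
(no output)
```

View pics/ct.png

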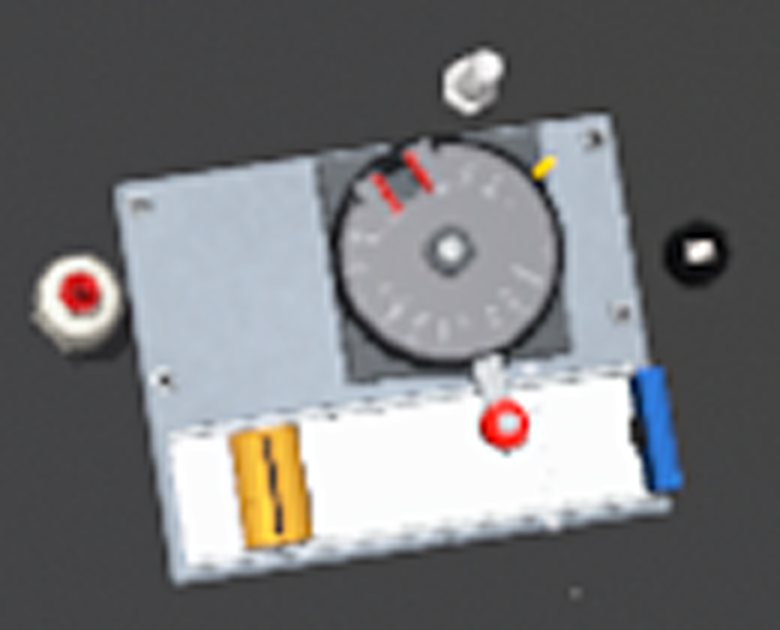

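View pics/cs.png

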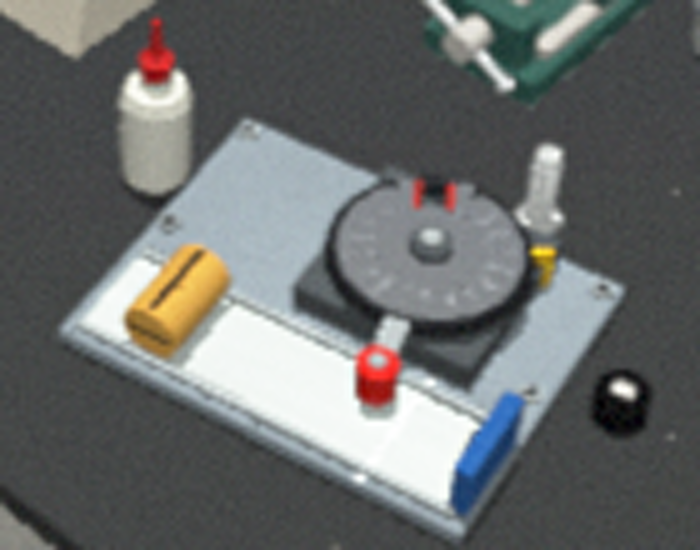

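View pics/st.png

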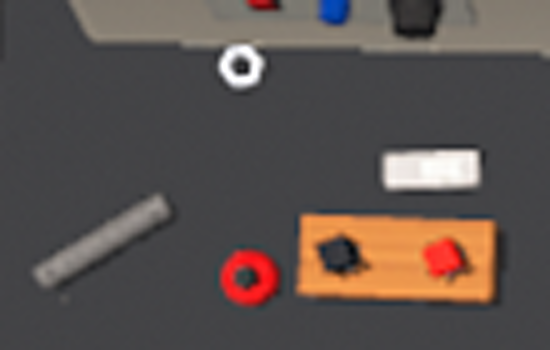

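Crops show the following:
- **Top crop (6x, offset 300,140):** hub (452,250), red slot edges about (403,180), yellow pointer (543,167), roller (505,424), bar (271,487), blue stop (657,430).
- **Stand:** both heads are turned relative to the stand. Red is at about (443,258) in the 5x crop.

Next I'll measure with masks.

```bash
cat > h.py <<'E'
import cv2,numpy as np
from plant import robot
P={n:robot.camera_params(n) for n in("scene","top")}
def ray(n,uv):
    p=P[n]; d=p["R"].T@np.linalg.solve(p["mtx"],[uv[0],uv[1],1]); o=-p["R"].T@p["t"]; return o,d/np.linalg.norm(d)
def plane(n,uv,z):
    o,d=ray(n,uv); return o+d*(z-o[2])/d[2]
def two(a,b):
    o1,d1=ray("scene",a);o2,d2=ray("top",b)
    k=np.linalg.lstsq(np.c_[d1,-d2],o2-o1,rcond=None)[0]; p,q=o1+k[0]*d1,o2+k[1]*d2
    return (p+q)/2,np.linalg.norm(p-q)
def proj(n,X):
    p=P[n]; c=p["R"]@np.asarray(X)+p["t"]; u=p["mtx"]@c; return u[:2]/u[2]
def snap(n,f):
    im=robot.read_camera(n)[:,:,::-1].copy(); cv2.imwrite(f,im); return im
def blobs(im,lo,hi,box,amin=3):
    x0,x1,y0,y1=box
    hsv=cv2.cvtColor(im,cv2.COLOR_BGR2HSV); 
    if lo[0]>hi[0]: m=cv2.inRange(hsv,(0,lo[1],lo[2]),hi)|cv2.inRange(hsv,lo,(180,hi[1],hi[2]))
    else: m=cv2.inRange(hsv,lo,hi)
    k=np.zeros_like(m); k[y0:y1,x0:x1]=m[y0:y1,x0:x1]
    n,l,s,c=cv2.connectedComponentsWithStats(k)
    out=[]
    for i in range(1,n):
        if s[i,4]>=amin: out.append((np.round(c[i],2),s[i].tolist()))
    return out,k
E
python3 - <<'E'
from h import *
t=cv2.imread("pics/top0.png"); s=cv2.imread("pics/scene0.png")
R=((170,110,90),(10,255,255))
for nm,im,box in(("top",t,(300,430,140,245)),("scene",s,(300,440,180,290)),("top",t,(195,265,200,240)),("scene",s,(220,285,165,215))):
    print(nm,"red",blobs(im,*R,box)[0])
for nm,im,box in(("top",t,(300,430,140,245)),("scene",s,(300,440,180,290))):
    print(nm,"yel",blobs(im,(15,100,90),(35,255,255),box)[0]); print(nm,"blue",blobs(im,(100,120,90),(125,255,255),box)[0])
    print(nm,"white",blobs(im,(0,0,235),(180,30,255),box,20)[0])
print("wood",blobs(t,(8,100,90),(16,255,255),(205,265,205,240))[0])
E
```

```text
top red [(array([369.27, 168.27]), [367, 166, 5, 6, 11]), (array([363.83, 171.5 ]), [362, 169, 5, 6, 12]), (array([312.91, 188.21]), [310, 185, 7, 7, 34]), (array([383.37, 210.54]), [380, 207, 8, 8, 41])]
scene red [(array([330.74, 190.9 ]), [327, 184, 8, 13, 62]), (array([383.33, 218.  ]), [383, 216, 2, 6, 9]), (array([389.5, 219. ]), [389, 217, 2, 5, 10]), (array([374.88, 254.71]), [371, 249, 9, 12, 78])]
top red [(array([243.24, 221.27]), [239, 217, 9, 9, 55]), (array([219.  , 218.33]), [218, 218, 3, 2, 3]), (array([204.58, 225.02]), [199, 220, 12, 11, 96]), (array([220.5, 229. ]), [219, 229, 4, 1, 4]), (array([248., 230.]), [246, 230, 5, 1, 5])]
scene red [(array([235.53, 182.21]), [230, 178, 12, 9, 72]), (array([261.48, 186.38]), [258, 181, 8, 12, 79])]
top yel [(array([389.67, 167.67]), [388, 166, 4, 4, 9]), (array([344.76, 220.52]), [338, 211, 14, 20, 216])]
top blue [(array([409.37, 211.12]), [405, 201, 9, 21, 103])]
top white [(array([311.1 , 188.49]), [307, 183, 12, 12, 41]), (array([377.33, 216.43]), [350, 203, 57, 28, 1020]), (array([333.92, 222.65]), [328, 211, 12, 23, 191])]
scene yel [(array([334.99, 239.54]), [325, 229, 21, 22, 268]), (array([408.38, 231.62]), [406, 229, 6, 8, 29])]
scene blue [(array([396.85, 269.84]), [391, 259, 14, 24, 148])]
scene white [(array([331.12, 198.24]), [326, 195, 11, 6, 25]), (array([323.92, 239.02]), [317, 232, 15, 16, 89]), (array([365.83, 259.79]), [337, 241, 58, 39, 845])]
wood [(array([233.91, 221.32]), [214, 213, 41, 18, 570])]
```

Run:
```python
from h import *
t=cv2.imread("pics/top0.png"); s=cv2.imread("pics/scene0.png")
# plate edges: sub-pixel line fits on the gray gradient, full view
def edge(im,a,b,half=4,n=40):
    g=cv2.cvtColor(im,cv2.COLOR_BGR2GRAY).astype(np.float32); a=np.array(a,float);b=np.array(b,float)
    d=(b-a)/np.linalg.norm(b-a); nn=np.array([-d[1],d[0]]); pts=[]
    ss=np.arange(-half,half+.01,.25)
    for k in np.linspace(.08,.92,n):
        q=a+(b-a)*k+ss[:,None]*nn
        v=cv2.remap(g,q[:,0].astype(np.float32)[None],q[:,1].astype(np.float32)[None],cv2.INTER_LINEAR)[0]
        gr=np.abs(np.gradient(v)); w=np.where(gr>0.5*gr.max(),gr,0)
        pts.append(a+(b-a)*k+nn*(w*ss).sum()/w.sum())
    vx,vy,x,y=cv2.fitLine(np.array(pts,np.float32),cv2.DIST_HUBER,0,.01,.01).ravel()
    r=np.abs((np.array(pts)-[x,y])@[-vy,vx]); print("res",np.median(r).round(2))
    return np.array([-vy,vx]),np.array([-vy,vx])@[x,y]
def corners(im,C):
    L=[edge(im,C[i],C[(i+1)%4]) for i in range(4)]
    return [np.linalg.solve(np.array([L[i-1][0],L[i][0]]),[L[i-1][1],L[i][1]]) for i in range(4)]
T=lambda x,y:((x+.5)/6-.5+300,(y+.5)/6-.5+140)
S=lambda x,y:((x+.5)/5-.5+300,(y+.5)/5-.5+180)
ct=corners(t,[T(115,185),T(610,112),T(672,508),T(172,582)])
W=[plane("top",c,.012)[:2] for c in ct]; print(np.round(W,4)); print([np.linalg.norm(W[i]-W[i-1]).round(4) for i in range(4)])
M=np.array([(100,155),(100,-95),(-100,-95),(-100,155)])/1000
def fit(M,W):
    W=np.array(W);mc,wc=M.mean(0),W.mean(0);U,_,V=np.linalg.svd((M-mc).T@(W-wc));R=(U@V).T
    th=np.arctan2(R[1,0],R[0,0]);return th,wc-R@mc,R
th,o,R=fit(M,W);print("clamp",np.degrees(th),o,(W-(M@R.T+o)).round(4))
loc=lambda X:(R.T@(np.array(X[:2])-o)*1000).round(1)
print("scene corners pred",[proj("scene",[*w,.012]).round(1) for w in W])
hub,e=two(S(432,236),T(452,248));print("hub2",hub,e)
for n,uv,z in(("top",T(452,250),.052),("scene",S(432,236),.052)):print("hub",n,plane(n,uv,z)[:2],loc(plane(n,uv,z)))
for n,a,b in(("top",(369.27,168.27),(363.83,171.5)),("scene",(383.33,218),(389.5,219))):
    m=(np.array(a)+b)/2;print("slot",n,plane(n,m,.042)[:2],loc(plane(n,m,.042)))
print("slot two",two((386.4,218.5),(366.55,169.9)))
for n,uv in(("top",(383.4,210.5)),("scene",(374.9,252.5))):print("roller",n,loc(plane(n,uv,.042)))
print("bar top",loc(plane("top",(344.76,220.52),.040)),"two",two((334.99,239.54),(344.76,220.52)))
print("pointer",loc(plane("top",(389.67,167.67),.040)),loc(plane("scene",(408.4,230),.040)))
print("blue",loc(plane("top",(409.37,211.12),.045)))
for uv in(T(555,522),T(530,368)):print("linemarks",loc(plane("top",uv,.014)))
for uv in(S(360,478),S(430,382)):print("linemarks sc",loc(plane("scene",uv,.014)))
print("pin top",plane("top",(243.24,221.27),.067),"two",two((261.48,186.38),(243.24,221.27)))
print("wood",plane("top",(233.91,221.32),.034))
```

```text
res 0.27
res 0.71
res 0.27
res 0.28
[[ 0.6339  0.0969]
 [ 0.676  -0.1544]
 [ 0.4792 -0.1748]
 [ 0.4394  0.0607]]
[np.float64(0.1978), np.float64(0.2547), np.float64(0.1979), np.float64(0.2389)]
clamp 9.029107458521555 [ 0.5618177  -0.07251991] [[-0.0024  0.0006]
 [ 0.0005 -0.0037]
 [ 0.0012  0.0072]
 [ 0.0006 -0.0041]]
scene corners pred [array([349.4, 201.4]), array([426.8, 236.3]), array([389.5, 282.9]), array([312.9, 243.6])]
hub2 [ 0.60072308 -0.06739546  0.04745478] 0.0036685263947528737
hub top [ 0.60048178 -0.06814013] [38.9 -1.7]
hub scene [ 0.59565517 -0.06854398] [34.  -1.4]
slot top [ 0.63442985 -0.04450907] [76.1 16.3]
slot scene [ 0.62939442 -0.04482916] [71.1 16.7]
slot two (array([ 0.63380991, -0.04378316,  0.03816356]), np.float64(0.0032202195665677015))
roller top [-47.9 -15.6]
roller scene [-54.1 -17.8]
bar top [-61.7  99.5] two (array([0.48439042, 0.0164372 , 0.02625254]), np.float64(0.003989783212269643))
pointer [ 73.9 -52.1] [ 68.1 -53.9]
blue [-59.8 -89.8]
linemarks [-97.4 -38.9]
linemarks [-20.4 -37.5]
linemarks sc [-103.6  -38.6]
linemarks sc [-27.7 -37.9]
pin top [0.47524594 0.30544462 0.067     ] two (array([0.474306  , 0.30910716, 0.04917451]), np.float64(0.003978398119600504))
wood [0.47560264 0.33682151 0.034     ]
```

```bash
cat >> h.py <<'E'
def edge(im,a,b,half=3,n=40):
    g=cv2.cvtColor(im,cv2.COLOR_BGR2GRAY).astype(np.float32); a=np.array(a,float);b=np.array(b,float)
    d=(b-a)/np.linalg.norm(b-a); nn=np.array([-d[1],d[0]]); pts=[]
    ss=np.arange(-half,half+.01,.25)
    for k in np.linspace(.06,.94,n):
        q=a+(b-a)*k+ss[:,None]*nn
        v=cv2.remap(g,q[:,0].astype(np.float32)[None],q[:,1].astype(np.float32)[None],cv2.INTER_LINEAR)[0]
        gr=np.abs(np.gradient(v)); w=np.where(gr>0.5*gr.max(),gr,0)
        pts.append(a+(b-a)*k+nn*(w*ss).sum()/w.sum())
    vx,vy,x,y=cv2.fitLine(np.array(pts,np.float32),cv2.DIST_HUBER,0,.01,.01).ravel()
    print("res",np.median(np.abs((np.array(pts)-[x,y])@[-vy,vx])).round(2))
    return np.array([-vy,vx]),np.array([-vy,vx])@[x,y]
T=lambda x,y:((x+.5)/6-.5+300,(y+.5)/6-.5+140)
S=lambda x,y:((x+.5)/5-.5+300,(y+.5)/5-.5+180)
def fit(M,W):
    M=np.array(M);W=np.array(W);mc,wc=M.mean(0),W.mean(0);U,_,V=np.linalg.svd((M-mc).T@(W-wc));R=(U@V).T
    return np.arctan2(R[1,0],R[0,0]),wc-R@mc,R
E
python3 - <<'E'
from h import *
t=cv2.imread("pics/top0.png"); s=cv2.imread("pics/scene0.png")
M=np.array([(100,155),(100,-95),(-100,-95),(-100,155)])/1000
inter=lambda A,B:np.linalg.solve(np.array([A[0],B[0]]),[A[1],B[1]])
for n,im,E4 in(("top",t,[(T(115,185),T(310,157)),(T(612,120),T(647,345)),(T(660,510),T(172,582)),(T(172,582),T(115,185))]),
             ("scene",s,[(S(247,118),S(390,175)),(S(625,290),S(520,438)),(S(455,528),S(62,330)),(S(62,330),S(247,118))])):
    L=[edge(im,a,b) for a,b in E4]
    C=[inter(L[3],L[0]),inter(L[0],L[1]),inter(L[1],L[2]),inter(L[2],L[3])]
    W=[plane(n,c,.012)[:2] for c in C]
    th,o,R=fit(M,W);print(n,"clamp",np.degrees(th).round(2),o.round(4),((W-(M@R.T+o))*1000).round(1).tolist())
    print([np.linalg.norm(W[i]-W[i-1]).round(4) for i in range(4)])
    loc=lambda X:(R.T@(np.array(X[:2])-o)*1000).round(1)
    d={"top":dict(hub=(T(452,250),.052),slot=((366.55,169.9),.042),roller=((383.4,210.5),.042),bar=((344.76,220.52),.042),ptr=((389.67,167.67),.04),m1=(T(555,522),.016),m2=(T(530,368),.016)),
       "scene":dict(hub=(S(432,236),.052),slot=((386.4,218.5),.042),roller=((374.9,252.5),.042),ptr=((408.4,230),.04),m1=(S(360,478),.016),m2=(S(430,382),.016))}[n]
    for k,(uv,z) in d.items(): print(k,loc(plane(n,uv,z)),plane(n,uv,z)[:2].round(4))
E
```

```text
res 0.15
res 0.17
res 0.25
res 0.23
top clamp 9.96 [ 0.5626 -0.0739] [[-1.4, 0.5], [-0.6, -0.4], [0.0, 1.2], [1.9, -1.4]]
[np.float64(0.197), np.float64(0.251), np.float64(0.1991), np.float64(0.2471)]
hub [38.3 -0.9] [ 0.6005 -0.0681]
slot [75.7 16.5] [ 0.6344 -0.0445]
roller [-48.7 -13.4] [ 0.517  -0.0955]
bar [-60.7 102.1] [0.4852 0.0162]
ptr [ 72.5 -51.9] [ 0.643  -0.1124]
m1 [-98.6 -35.5] [ 0.4717 -0.1258]
m2 [-21.7 -35.4] [ 0.5474 -0.1125]
res 0.07
res 0.15
res 0.3
res 0.25
scene clamp 9.88 [ 0.5568 -0.0755] [[-1.4, 0.1], [-3.0, -1.0], [2.7, 3.5], [1.7, -2.5]]
[np.float64(0.1974), np.float64(0.2508), np.float64(0.1936), np.float64(0.2442)]
hub [39.5  0.2] [ 0.5957 -0.0685]
slot [76.8 17.8] [ 0.6294 -0.0448]
roller [-48.9 -14.9] [ 0.5112 -0.0986]
ptr [ 72.8 -52.8] [ 0.6376 -0.1151]
m1 [-100.   -35.6] [ 0.4643 -0.1277]
m2 [-24.2 -36. ] [ 0.5391 -0.1151]
```

Run:
```python
from h import *
t=cv2.imread("pics/top0.png"); s=cv2.imread("pics/scene0.png")
a=cv2.resize(t[208:236,205:260],None,fx=14,fy=14,interpolation=cv2.INTER_CUBIC); b=cv2.resize(s[170:212,222:280],None,fx=13,fy=13,interpolation=cv2.INTER_CUBIC)
cv2.imwrite("pics/sa.png",a);cv2.imwrite("pics/sb.png",b)
```

```text
(no output)
```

View pics/sa.png

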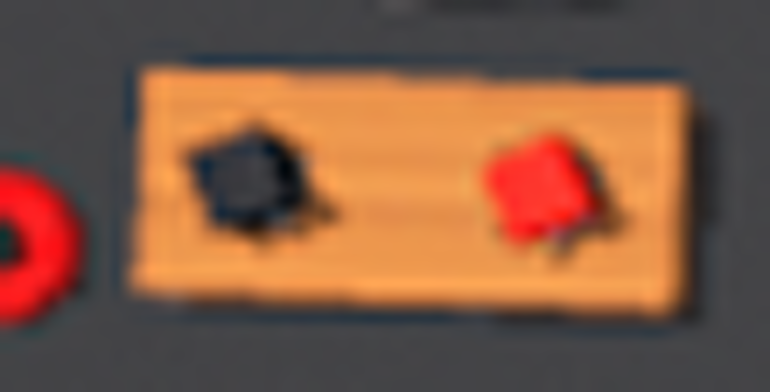

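View pics/sb.png

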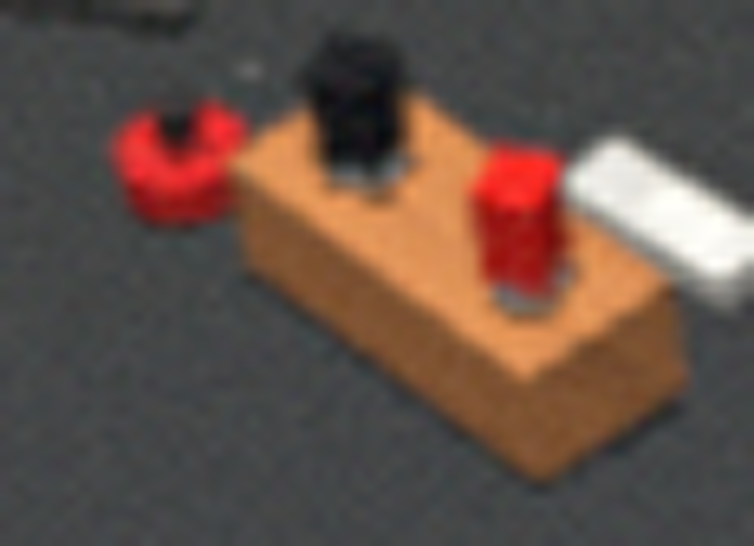

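Run:
```python
from h import *
for z in(0,.1,.2,.3):print(z,plane("top",(190,180),z),plane("top",(278,178),z))
t=cv2.imread("pics/top0.png")
a=cv2.resize(t[208:236,205:260],None,fx=8,fy=8,interpolation=cv2.INTER_CUBIC)
o,k=blobs(a,(170,150,110),(8,255,255),(240,400,0,220),200);print(o)
c=max(cv2.findContours(k,cv2.RETR_EXTERNAL,cv2.CHAIN_APPROX_NONE)[0],key=cv2.contourArea);print(cv2.minAreaRect(c))
```

```text
0 [0.59656065 0.47639027 0.        ] [0.60927302 0.21533118 0.        ]
0.1 [0.58486036 0.45161138 0.1       ] [0.59669158 0.20864755 0.1       ]
0.2 [0.57316008 0.42683248 0.2       ] [0.58411014 0.20196392 0.2       ]
0.3 [0.56145979 0.40205359 0.3       ] [0.57152869 0.1952803  0.3       ]
[(array([309.46, 108.95]), [276, 77, 70, 64, 3121])]
((310.1715087890625, 108.84671020507812), (59.463294982910156, 61.2574462890625), 70.01689910888672)
```

>>> {"op": "carry_out", "data": {
  "commands": [
    [[-3.69,-1.46,0,0],[-3.69,-1.46,0,0],[-3.69,-1.46,0,0],[-3.69,-1.46,0,0],[-3.69,-1.46,0,0],[-3.69,-1.46,0,0],[-3.69,-1.46,0,0],[-3.69,-1.46,0,0],[0,0,0,7],[0,0,0,7],[0,0,0,7],[0,0,0,7],[0,0,0,6],[0,0,0,0]]
  ],
  "claw": 5,
  "grip_force": 40
}}

```text
t: 1.27
tool_pos: [0.4757, 0.3066, 0.2321]
orientation: [-1.572, -2.719, 0.001]
force: [0.0, 0.1, 0.2]
opening: 0.0501
```

>>> {"op": "carry_out", "data": {
  "commands": [
    [[0,0,3.54,0],[0,0,3.54,0],[0,0,3.54,0],[0,0,3.54,0],[0,0,1.8,0],[0,0,1.74,0],[0,0,0,0]]
  ]
}}

```text
t: 1.85
tool_pos: [0.4726, 0.3051, 0.0507]
orientation: [-1.558, -2.723, 0.01]
force: [-0.5, -0.7, -0.8]
opening: 0.0502
```

>>> {"op": "carry_out", "data": {
  "commands": [
    [[0,0,0,0],[0,0,0,0],[0,0,0,0],[0,0,0,0],[0,0,0,0],[0,0,0,0]]
  ],
  "claw": 1
}}

```text
t: 2.35
tool_pos: [0.4752, 0.3063, 0.0568]
orientation: [-1.564, -2.723, 0.003]
force: [-7.0, -5.0, 8.9]
opening: 0.0176
```

Run:
```python
from h import *
t=snap("top","pics/t1.png");s=snap("scene","pics/s1.png")
a=cv2.resize(t[190:250,190:290],None,fx=6,fy=6,interpolation=cv2.INTER_CUBIC); b=cv2.resize(s[130:220,210:310],None,fx=6,fy=6,interpolation=cv2.INTER_CUBIC)
cv2.imwrite("pics/a1.png",a);cv2.imwrite("pics/b1.png",b)
st=robot.read_state();print(st["tool_pos"],st["opening"],st["force"])
```

```text
[0.47521762 0.3062964  0.05678074] 0.018000064167791333 [-8.27478289 -4.74222679 11.06686148]
```

View pics/b1.png

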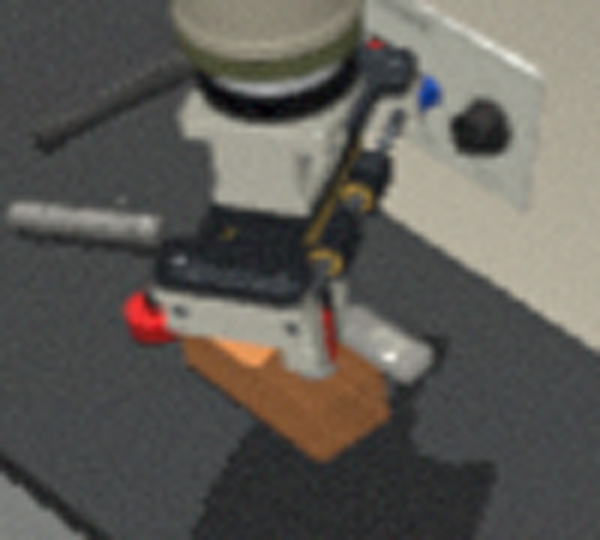

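View pics/a1.png

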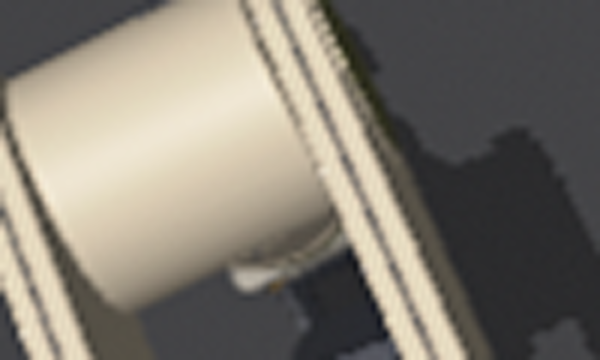

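Scene crop: the gripper is closed on the red head at about (327,330). The opening is 18.0 mm, so the pads are flat on the head faces. The top view is hidden by the arm. Now I'll lift.

>>> {"op": "carry_out", "data": {
  "commands": [
    [[0,0,-1,0],[0,0,-2,0],[0,0,-3,0],[0,0,-3,0],[0,0,-2,0],[0,0,0,0],[0,0,0,0],[0,0,0,0]]
  ]
}}

```text
t: 3.12
tool_pos: [0.4756, 0.3067, 0.1651]
orientation: [-1.565, -2.724, 0.001]
force: [-0.2, 0.6, -0.7]
opening: 0.0177
```

Run:
```python
from h import *
s=snap("scene","pics/s2.png")
b=cv2.resize(s[110:220,210:330],None,fx=6,fy=6,interpolation=cv2.INTER_CUBIC)
cv2.imwrite("pics/b2.png",b)
st=robot.read_state();print(st["t"],st["tool_pos"],st["orientation"],st["opening"],st["force"])
```

```text
3.1667 [0.47515707 0.30641554 0.16427259] [-1.56478146e+00 -2.72293427e+00  2.59816624e-03] 0.017463611183574073 [ 0.08817138 -0.69003641  0.03709387]
```

View pics/b2.png

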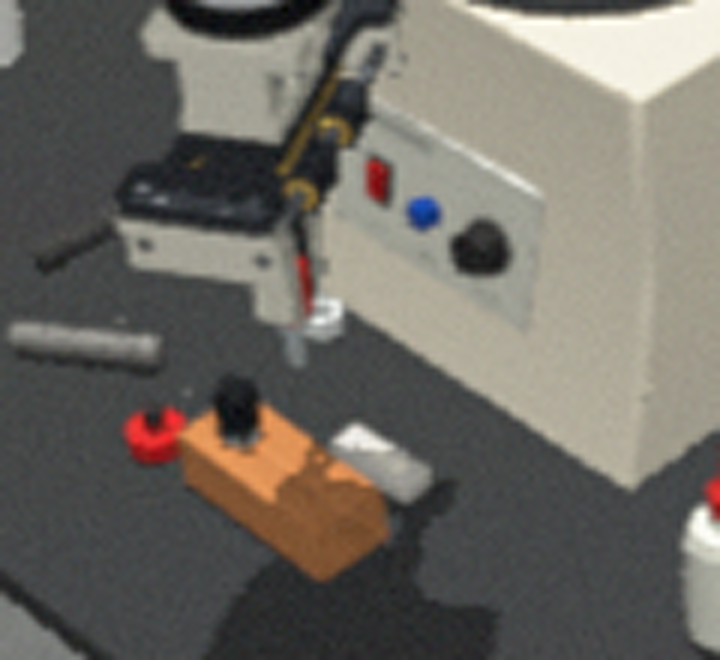

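Run:
```python
from h import *
tip=np.array([.4752,.3064,.1145]);print("pred",proj("scene",tip),"seen",(258.9,170.4), plane("scene",(258.9,170.4),.1145))
print("bolt",plane("top",(300+473/6,140+80/6),.03))
th=np.radians(9.93);R=np.array([[np.cos(th),-np.sin(th)],[np.sin(th),np.cos(th)]])
hub=np.array([.6003,-.0687]); o=hub-R@[.039,-.0005]
print("o",o)
for a in(25,-57):print(a,hub+R@(.039*np.array([np.cos(np.radians(a)),np.sin(np.radians(a))])))
print("seen slot",plane("top",(366.55,169.9),.042))
print("cam",[-P[n]["R"].T@P[n]["t"] for n in P], robot.read_state()["q"])
```

```text
pred [260.59766495 170.11897244] seen (258.9, 170.4) [0.47099181 0.30909106 0.1145    ]
bolt [ 0.68632368 -0.08140566  0.03      ]
o [ 0.56179803 -0.07493284]
25 [ 0.63227424 -0.04636957]
-57 [ 0.62686307 -0.09725527]
seen slot [ 0.63438579 -0.0445098   0.042     ]
cam [array([-0.12294518, -0.52929489,  0.97091614]), array([0.42776144, 0.11890695, 1.4426929 ])] [ 4.82074945e-01  8.11665620e-02  1.66696174e+00  8.86409901e-06
  1.39543164e+00 -4.55544200e-02]
```

>>> {"op": "carry_out", "data": {
  "commands": [
    [[-2.89,-1.67,-0.83,0],[-2.89,-1.67,-0.83,0],[-2.89,-1.67,-0.83,0],[-2.89,-1.67,-0.83,0],[-2.89,-1.67,-0.83,0],[-2.89,-1.67,-0.83,0],[-3.51,1.03,0,0],[-3.51,1.03,0,0],[-3.51,1.03,0,0],[-3.51,1.03,0,0],[-3.51,1.03,0,0],[-3.51,1.03,0,0]]
  ]
}}

```text
t: 4.17
tool_pos: [0.6362, -0.0457, 0.213]
orientation: [-1.564, -2.721, 0.002]
force: [0.6, 0.3, 0.1]
opening: 0.0177
```

>>> {"op": "carry_out", "data": {
  "commands": [
    [[0,0,0.7,6.82],[0,0,0.7,6.82],[0,0,0.7,6.82],[0,0,0.7,6.82],[0,0,0.7,6.82],[0,0,0.7,6.82],[0,0,0.7,6.82],[0,0,0.7,6.82],[0,0,0.7,6.82],[0,0,0.7,6.82],[0,0,0,6.82],[0,0,0,0],[0,0,0,0]]
  ]
}}

```text
t: 5.25
tool_pos: [0.6351, -0.0442, 0.1437]
orientation: [-2.897, -1.212, 0.004]
force: [-0.4, -0.3, -1.3]
opening: 0.0179
```

Run:
```python
from h import *
t=snap("top","pics/t3.png");s=snap("scene","pics/s3.png")
a=cv2.resize(t[140:245,300:430],None,fx=6,fy=6,interpolation=cv2.INTER_CUBIC); b=cv2.resize(s[170:290,310:440],None,fx=6,fy=6,interpolation=cv2.INTER_CUBIC)
cv2.imwrite("pics/a3.png",a);cv2.imwrite("pics/b3.png",b[:600])
st=robot.read_state();print(st["t"],st["tool_pos"],st["orientation"],st["opening"],st["force"],st["q"])
```

```text
5.35 [ 0.63576355 -0.04424293  0.1448212 ] [-2.89744459e+00 -1.21301648e+00  1.28479239e-03] 0.01750210081591536 [-0.19501584  0.11944662 -1.00767021] [-1.49894587e-01  2.84229745e-01  1.47488771e+00 -1.61839654e-05
  1.38342297e+00  6.27944259e-01]
```

View pics/b3.png

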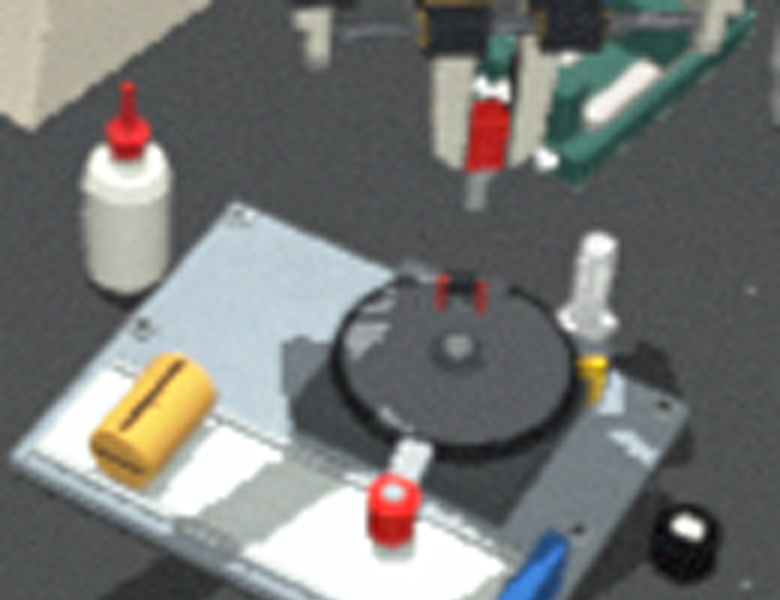

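View pics/a3.png

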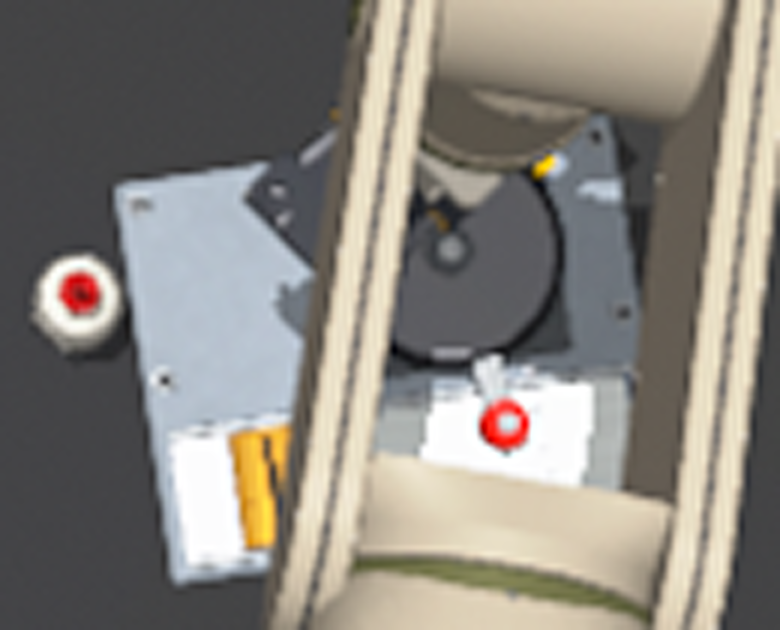

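Scene crop (6x, offset 310,170): the pin tip is at (477,208), nearly above the slot at (461,293). The red head is flat between the fingers. In the top view the arm hides the slot. Next is a relative correction.

Run:
```python
from h import *
f=lambda x,y:(310+(x+.5)/6-.5,170+(y+.5)/6-.5)
s=cv2.imread("pics/s3.png")
print(blobs(s,(170,110,70),(10,255,255),(370,400,180,230))[0])
tcp=np.array([.6355,-.0442]); 
for L in(.0498,.0475,.052):
    pt=plane("scene",f(477,209),.1446-L)[:2]; b=pt-tcp
    print(L,"bias+offset",b.round(4),"slot in pin coords",(plane("scene",f(461,293),.042)[:2]-b).round(4))
hd=f(487,100);print("head top ctr",proj("scene",[*tcp,.1446-.0498+.06]),hd)
print(proj("scene",[*tcp,.1446-.0498]),f(477,209))
```

```text
[(array([390.81, 192.17]), [388, 187, 7, 12, 72]), (array([383.33, 218.  ]), [383, 216, 2, 6, 9]), (array([389.5, 219. ]), [389, 217, 2, 5, 10])]
0.0498 bias+offset [-0.0017 -0.0007] slot in pin coords [ 0.6313 -0.0439]
0.0475 bias+offset [-0.0036 -0.002 ] slot in pin coords [ 0.6333 -0.0427]
0.052 bias+offset [0.0002 0.0005] slot in pin coords [ 0.6294 -0.0452]
head top ctr [391.29109172 187.93198775] (390.75, 186.25)
[389.25278939 203.98714787] (389.0833333333333, 204.41666666666666)
```

>>> {"op": "carry_out", "data": {
  "commands": [
    [[0,0,0,-6.92],[0,0,0,-6.92],[0,0,0,-6.92],[0,0,0,-6.92],[0,0,0,-6.92],[0,0,0,-6.92],[0,0,0,-6.92],[0,0,0,-6.92],[0,0,0,-6.92],[0,0,0,-6.92],[0,0,0,-6.92],[0,0,0,-6.92],[0,0,0,-6.96],[0,0,0,0],[0,0,0,0]]
  ]
}}

```text
t: 6.6
tool_pos: [0.6361, -0.0443, 0.1456]
orientation: [1.2, 2.903, 0.0]
force: [0.3, 0.6, 0.2]
opening: 0.0176
```

Run:
```python
from h import *
st=robot.read_state();print(st["t"],st["tool_pos"],st["orientation"],st["opening"],st["q"][5])
s=snap("scene","pics/s4.png")
b=cv2.resize(s[175:240,355:425],None,fx=9,fy=9,interpolation=cv2.INTER_CUBIC)
cv2.imwrite("pics/b4.png",b)
p=st["tool_pos"];print(proj("scene",[p[0],p[1],p[2]-.0498]))
```

```text
6.6 [ 0.63612784 -0.04430374  0.1455594 ] [1.19977571e+00 2.90323741e+00 8.44048879e-05] 0.017626238616710668 -0.9369491266967213
[389.45466018 203.63935911]
```

View pics/b4.png

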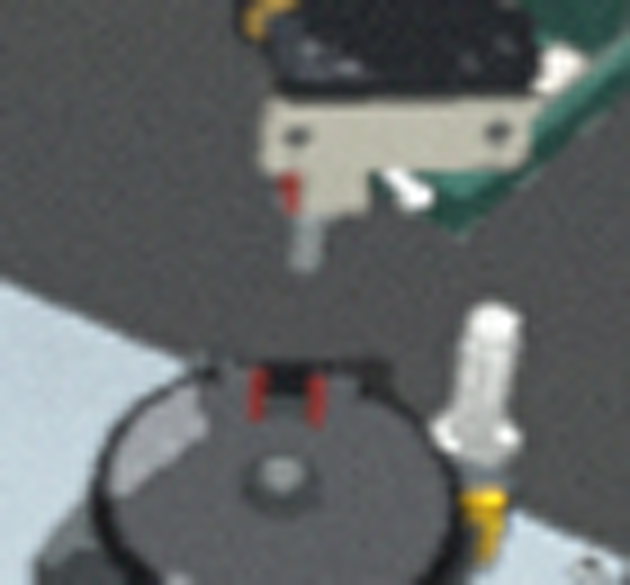

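Scene crop (9x): tip at (304,270), slot centre at about x 287. Comparing the two yaws, the pin sits about 2.8 mm along +tool x in the jaws. I'll turn so the tool axes line up with the world axes and come down close above the slot.

>>> {"op": "carry_out", "data": {
  "commands": [
    [[0,0,0,6.5],[0,0,0,6.5],[0,0,0,6.5],[0,0,0,6.5],[0,0,0,6.5],[0,0,0,6.5],[0,0,0,6.0],[-0.22,-0.31,1.2,0],[0,0,1.5,0],[0,0,1.2,0],[0,0,0.4,0],[0,0,0,0],[0,0,0,0],[0,0,0,0]]
  ]
}}

```text
t: 7.82
tool_pos: [0.6335, -0.0466, 0.1032]
orientation: [2.216, 2.225, 0.001]
force: [0.4, 1.3, -0.9]
opening: 0.0179
```

```bash
cat > look.py <<'E'
from h import *
import sys
k,x0,x1,y0,y1,f=sys.argv[1],*map(int,sys.argv[2:7])
st=robot.read_state();print(st["t"],st["tool_pos"].round(4),st["orientation"].round(3),st["opening"].round(4),st["force"].round(1))
s=snap("scene",f"pics/s{k}.png")
cv2.imwrite(f"pics/b{k}.png",cv2.resize(s[y0:y1,x0:x1],None,fx=f,fy=f,interpolation=cv2.INTER_CUBIC))
E
python3 look.py 5 355 425 185 250 9
```

```text
Traceback (most recent call last):
  File "look.py", line 4, in <module>
    st=robot.read_state();print(st["t"],st["tool_pos"].round(4),st["orientation"].round(3),st["opening"].round(4),st["force"].round(1))
                                                                                           ^^^^^^^^^^^^^^^^^^^
AttributeError: 'float' object has no attribute 'round'
```

```bash
sed -i 's/st\["opening"\].round(4)/round(st["opening"],4)/' look.py; python3 look.py 5 355 425 185 250 9
```

```text
7.8167 [ 0.6335 -0.0466  0.1032] [2.216e+00 2.225e+00 1.000e-03] 0.0179 [ 0.4  1.3 -0.9]
```

View pics/b5.png

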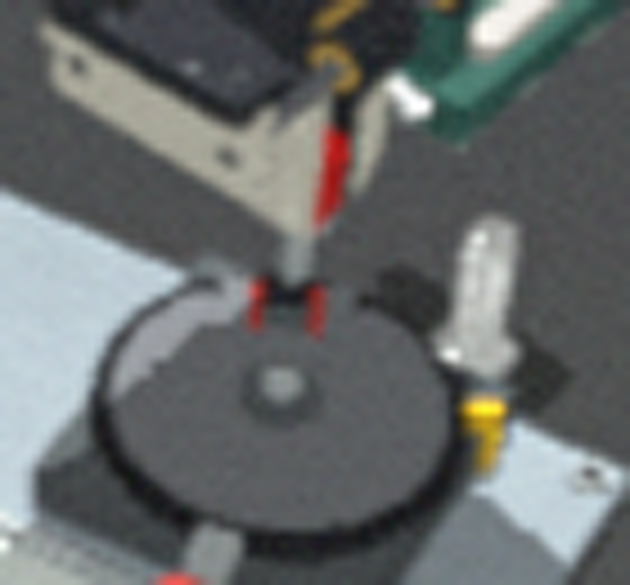

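Crop: tip end at about (297,282), slot centre (287,308). After allowing for the 11 mm height, the pin is about 1.7 mm too far clockwise and maybe 1–2 mm too far outward. I'll correct and lower.

>>> {"op": "carry_out", "data": {
  "commands": [
    [[0.06,-0.2,0.3,0],[0,0,0.4,0],[0,0,0,0],[0,0,0,0],[0,0,0,0],[0,0,0,0]]
  ]
}}

```text
t: 8.37
tool_pos: [0.631, -0.0459, 0.0955]
orientation: [2.217, 2.225, 0.0]
force: [-0.5, -0.3, -1.2]
opening: 0.0174
```

```bash
python3 look.py 6 365 415 190 240 12
```

```text
8.3667 [ 0.631  -0.0459  0.0955] [2.217 2.225 0.   ] 0.0174 [-0.5 -0.3 -1.2]
```

View pics/b6.png

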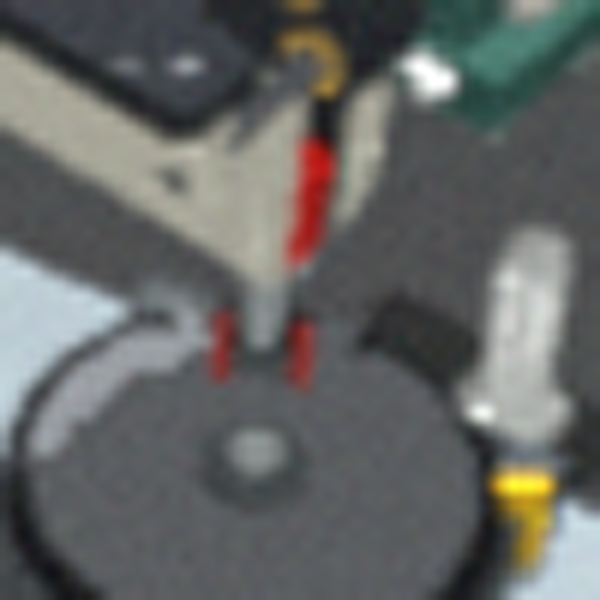

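Tip at (262,348) now lies in the slot's middle (red edges at x 222 and 302). Lowering into the slot.

>>> {"op": "carry_out", "data": {
  "commands": [
    [[0,0,0.3,0],[0,0,0.3,0],[0,0,0.3,0],[0,0,0.25,0],[0,0,0,0],[0,0,0,0],[0,0,0,0]]
  ]
}}

```text
t: 9.0
tool_pos: [0.631, -0.046, 0.0839]
orientation: [-2.217, -2.225, 0.0]
force: [0.9, 0.9, -0.3]
opening: 0.0178
```

```bash
python3 look.py 7 365 415 190 240 12
```

```text
9.0 [ 0.631  -0.046   0.0839] [-2.217 -2.225  0.   ] 0.0178 [ 0.9  0.9 -0.3]
```

View pics/b7.png

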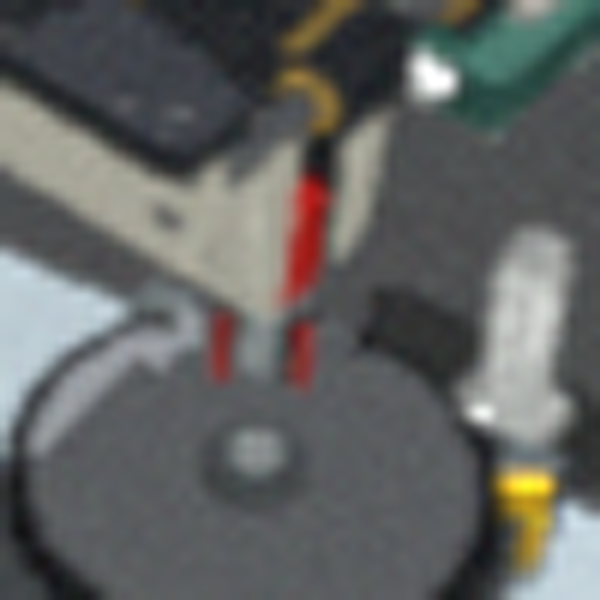

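The pin is in the slot with no contact force, tip at about z 0.034. Now computing the arc.

Run:
```python
import numpy as np
H=np.array([.6004,-.0691]);p=np.array([.631,-.046])
out=[]
for a in np.radians(np.arange(32,-49,-6)):
    q=H+.039*np.array([np.cos(a),np.sin(a)]);d=(q-p)*100;out.append([round(d[1],2),round(d[0],2)]);p=p+np.array([out[-1][1],out[-1][0]])/100
    print(round(np.degrees(a)),out[-1],p.round(4))
```

```text
32 [np.float64(-0.24), np.float64(0.25)] [ 0.6335 -0.0484]
26 [np.float64(-0.36), np.float64(0.2)] [ 0.6355 -0.052 ]
20 [np.float64(-0.38), np.float64(0.15)] [ 0.637  -0.0558]
14 [np.float64(-0.39), np.float64(0.12)] [ 0.6382 -0.0597]
8 [np.float64(-0.4), np.float64(0.08)] [ 0.639  -0.0637]
2 [np.float64(-0.4), np.float64(0.04)] [ 0.6394 -0.0677]
-4 [np.float64(-0.41), np.float64(-0.01)] [ 0.6393 -0.0718]
-10 [np.float64(-0.41), np.float64(-0.05)] [ 0.6388 -0.0759]
-16 [np.float64(-0.39), np.float64(-0.09)] [ 0.6379 -0.0798]
-22 [np.float64(-0.39), np.float64(-0.13)] [ 0.6366 -0.0837]
-28 [np.float64(-0.37), np.float64(-0.18)] [ 0.6348 -0.0874]
-34 [np.float64(-0.35), np.float64(-0.21)] [ 0.6327 -0.0909]
-40 [np.float64(-0.33), np.float64(-0.24)] [ 0.6303 -0.0942]
-46 [np.float64(-0.3), np.float64(-0.28)] [ 0.6275 -0.0972]
```

>>> {"op": "carry_out", "data": {
  "commands": [
    [[-0.12,0.13,0,0],[-0.12,0.12,0,0],[-0.18,0.1,0,0],[-0.18,0.1,0,0],[-0.19,0.08,0,0],[-0.19,0.07,0,0],[-0.2,0.06,0,0],[-0.19,0.06,0,0],[-0.2,0.04,0,0],[-0.2,0.04,0,0],[-0.2,0.02,0,0],[-0.2,0.02,0,0],[0,0,0,0],[0,0,0,0]]
  ]
}}

```text
t: 10.22
tool_pos: [0.639, -0.0674, 0.0835]
orientation: [-2.217, -2.224, 0.001]
force: [-3.2, 4.5, 0.6]
opening: 0.0175
```

```bash
python3 look.py 8 365 415 190 240 12
```

```text
10.2167 [ 0.639  -0.0674  0.0835] [-2.217e+00 -2.224e+00  1.000e-03] 0.0175 [-3.2  4.5  0.6]
```

View pics/b8.png

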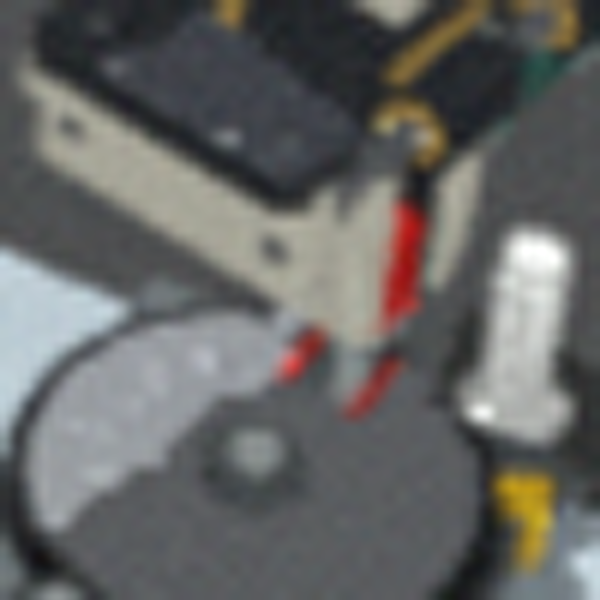

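The wheel follows: the slot edges have moved round and the spring reaction is about 4.5 N. The -3.2 N radial force says the pin rubs the outer end, so I'll shift the arc about 1 mm inward.

>>> {"op": "carry_out", "data": {
  "commands": [
    [[-0.2,-0.06,0,0],[-0.2,-0.05,0,0],[-0.2,-0.04,0,0],[-0.2,-0.04,0,0],[-0.2,-0.05,0,0],[-0.2,-0.05,0,0],[-0.2,-0.06,0,0],[-0.19,-0.07,0,0],[-0.19,-0.08,0,0],[-0.18,-0.1,0,0],[0,0,0,0],[0,0,0,0]]
  ]
}}

```text
t: 11.27
tool_pos: [0.6335, -0.0863, 0.0835]
orientation: [-2.216, -2.225, -0.002]
force: [-0.3, 6.8, -0.0]
opening: 0.0178
```

```bash
python3 look.py 9 365 415 190 240 12
```

```text
11.2667 [ 0.6335 -0.0863  0.0835] [-2.216e+00 -2.225e+00 -2.000e-03] 0.0178 [-0.3  6.8 -0. ]
```

View pics/b9.png

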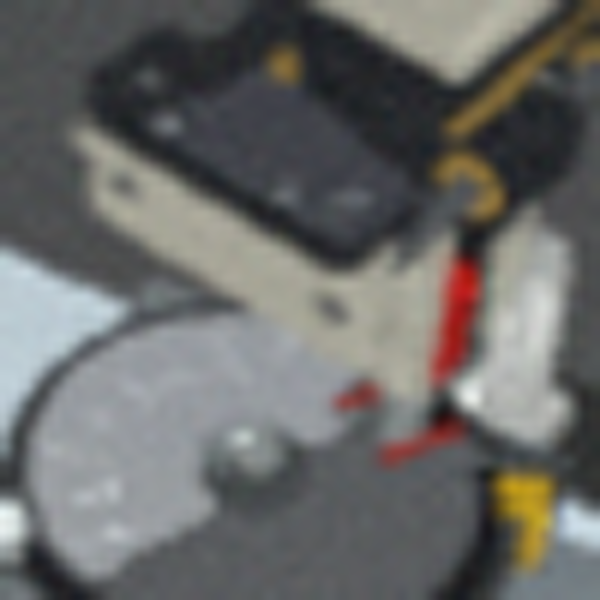

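Run:
```python
from h import *
f=lambda x,y:(365+(x+.5)/12-.5,190+(y+.5)/12-.5)
hub=plane("scene",f(253,452),.052)[:2];print("hub",hub)
for n in("6","8","9"):
    s=cv2.imread(f"pics/s{n}.png");o,_=blobs(s,(170,110,60),(10,255,255),(380,405,214,232),3);print(o)
for c in((262,349),(335,380),(390,420)):
    v=plane("scene",f(*c),.042)[:2]-hub;print(np.linalg.norm(v)*1000,np.degrees(np.arctan2(v[1],v[0]))-9.9)
v=plane("scene",f(527,482),.04)[:2]-hub;print("ptr",np.linalg.norm(v),np.degrees(np.arctan2(v[1],v[0]))-9.9)
```

```text
hub [ 0.59375634 -0.06872672]
[(array([383.25, 218.25]), [383, 216, 2, 6, 8]), (array([389.5, 219. ]), [389, 217, 2, 5, 10])]
[(array([397.86, 214.71]), [397, 214, 3, 3, 7]), (array([390.  , 219.29]), [389, 218, 3, 4, 7]), (array([395.71, 221.86]), [394, 220, 4, 5, 7])]
[(array([402.39, 217.06]), [401, 214, 4, 8, 18]), (array([400. , 226.2]), [397, 225, 7, 4, 10])]
42.40433286083501 24.048495456397923
39.188002925068 -2.5043231248082103
39.264755511117116 -27.75292482517454
ptr 0.06408744710487471 -55.528877970502485
```

>>> {"op": "carry_out", "data": {
  "commands": [
    [[-0.19,-0.1,0,0],[-0.18,-0.11,0,0],[-0.18,-0.12,0,0],[-0.17,-0.12,0,0],[-0.16,-0.13,0,0],[-0.16,-0.13,0,0],[0,0,0,0],[0,0,0,0]]
  ]
}}

```text
t: 11.98
tool_pos: [0.6268, -0.0963, 0.0836]
orientation: [-2.216, -2.225, -0.003]
force: [1.1, 8.2, -3.1]
opening: 0.0177
```

```bash
python3 look.py 10 365 415 195 245 12
```

```text
11.9833 [ 0.6268 -0.0963  0.0836] [-2.216 -2.225 -0.003] 0.0177 [ 1.1  8.2 -3.1]
```

View pics/b10.png

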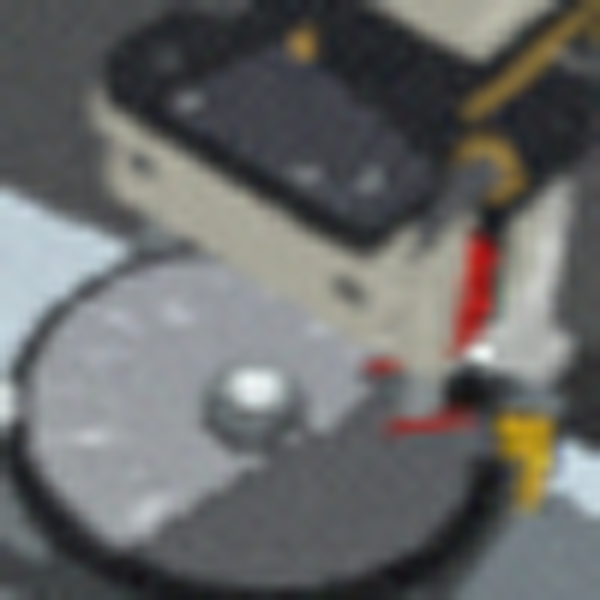

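Run:
```python
from h import *
f=lambda x,y:(365+(x+.5)/12-.5,195+(y+.5)/12-.5)
hub=plane("scene",f(254,390),.052)[:2];print("hub",hub)
a,b=[plane("scene",f(*c),.042)[:2] for c in((390,429),(468,416))]
d=b-a;print("edge dir clamp",np.degrees(np.arctan2(d[1],d[0]))-9.9,np.linalg.norm(d))
m=(a+b)/2;n=np.array([-d[1],d[0]])/np.linalg.norm(d);c=m+n*.0075-hub
print("slot",np.degrees(np.arctan2(c[1],c[0]))-9.9,np.linalg.norm(c))
v=plane("scene",f(527,416),.04)[:2]-hub;print("ptr",np.linalg.norm(v),np.degrees(np.arctan2(v[1],v[0]))-9.9)
```

```text
hub [ 0.59440099 -0.0685124 ]
edge dir clamp -44.60454557651983 0.018743457552580323
slot -47.76656680219153 0.03978009810746701
ptr 0.06407762998042746 -54.41903234241215
```

>>> {"op": "carry_out", "data": {
  "commands": [
    [[-0.1,-0.11,0,0],[-0.1,-0.11,0,0],[0,0,0.2,0],[0,0,0.2,0],[0,0,0.2,0],[0,0,0,0],[0,0,0,0]]
  ]
}}

```text
t: 12.62
tool_pos: [0.6265, -0.0995, 0.0791]
orientation: [2.215, 2.223, 0.006]
force: [4.4, 5.0, 0.4]
opening: 0.0177
```

>>> {"op": "carry_out", "data": {
  "commands": [
    [[0,0,0.1,0],[0,0,0,0],[0,0,0,0]]
  ]
}}

```text
t: 12.87
tool_pos: [0.6267, -0.0995, 0.0784]
orientation: [2.215, 2.223, 0.006]
force: [5.7, 5.3, 2.2]
opening: 0.0176
```

```bash
python3 look.py 11 365 415 195 245 12
```

```text
12.8667 [ 0.6267 -0.0995  0.0784] [2.215 2.223 0.006] 0.0176 [5.7 5.3 2.2]
```

View pics/b11.png

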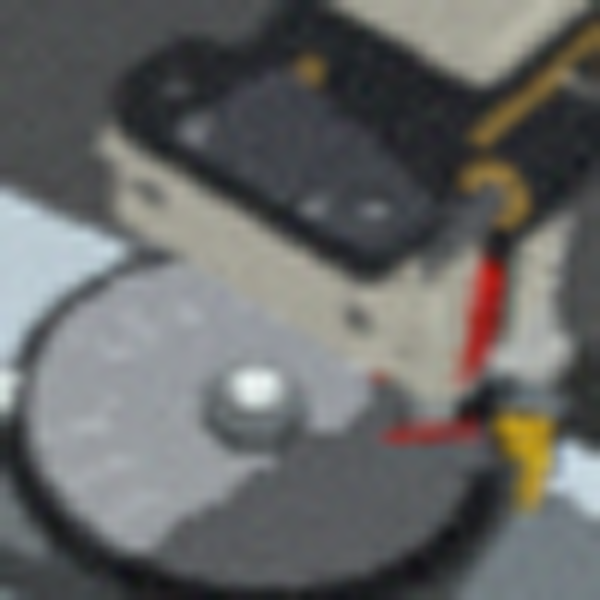

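>>> {"op": "carry_out", "data": {
  "commands": [
    [[-0.06,-0.06,0.1,0],[-0.06,-0.06,0.1,0],[0,0,0.1,0],[0,0,0,0],[0,0,0,0]]
  ]
}}

```text
t: 13.33
tool_pos: [0.6257, -0.1008, 0.0757]
orientation: [2.214, 2.223, 0.007]
force: [4.7, 4.0, 2.0]
opening: 0.0179
```

```bash
python3 look.py 12 365 415 195 245 12
```

```text
13.3333 [ 0.6257 -0.1008  0.0757] [2.214 2.223 0.007] 0.0179 [4.7 4.  2. ]
```

View pics/b12.png

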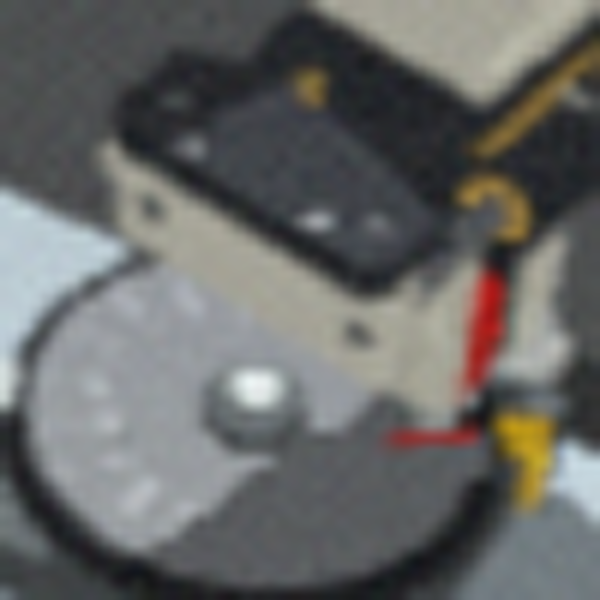

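The tip is entering (z about 0.026) with little force, so I'll keep pushing down.

>>> {"op": "carry_out", "data": {
  "commands": [
    [[0,0,0.2,0],[0,0,0.2,0],[0,0,0.2,0],[0,0,0,0],[0,0,0,0]]
  ]
}}

```text
t: 13.8
tool_pos: [0.6255, -0.1006, 0.0694]
orientation: [2.214, 2.223, 0.006]
force: [4.2, 4.8, 1.6]
opening: 0.0175
```

>>> {"op": "carry_out", "data": {
  "commands": [
    [[0,0,0.2,0],[0,0,0.2,0],[0,0,0.2,0],[0,0,0.1,0],[0,0,0,0],[0,0,0,0]]
  ]
}}

```text
t: 14.3
tool_pos: [0.6261, -0.1004, 0.0646]
orientation: [2.214, 2.223, 0.007]
force: [-2.5, 7.9, 15.6]
opening: 0.0178
```

```bash
python3 look.py 13 365 415 195 245 12
```

```text
14.3 [ 0.6261 -0.1004  0.0646] [2.214 2.223 0.007] 0.0178 [-2.5  7.9 15.6]
```

View pics/b13.png

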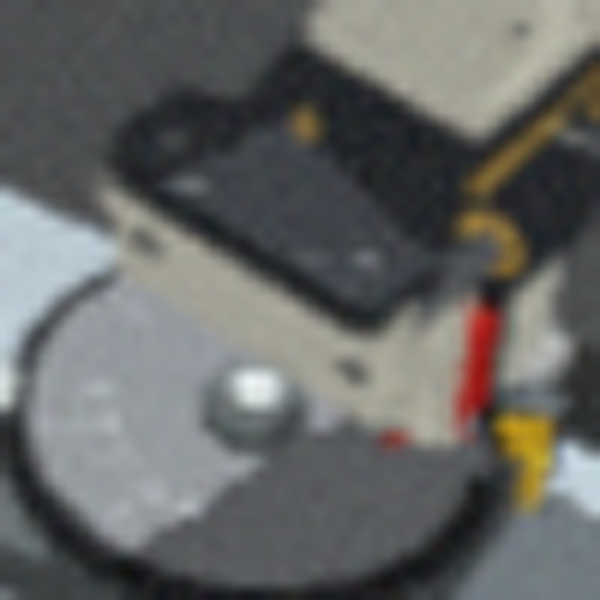

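>>> {"op": "carry_out", "data": {
  "commands": [
    [[0,0,-0.1,0],[0,0,0,0],[0,0,0,0],[0,0,0,0]]
  ],
  "claw": 3
}}

```text
t: 14.68
tool_pos: [0.623, -0.1013, 0.0616]
orientation: [2.218, 2.225, -0.001]
force: [-0.1, -0.2, 0.2]
opening: 0.0294
```

>>> {"op": "carry_out", "data": {
  "commands": [
    [[0,0,-1,0],[0,0,-2,0],[0,0,-3,0],[0,0,-3,0],[0,0,-2,0],[0,0,0,0],[0,0,0,0]]
  ]
}}

```text
t: 15.27
tool_pos: [0.6241, -0.1014, 0.1742]
orientation: [2.215, 2.223, 0.003]
force: [-0.4, -0.1, -0.8]
opening: 0.03
```

```bash
python3 look.py 14 330 420 190 270 8
python3 - <<'E'
from h import *
t=snap("top","pics/t14.png");cv2.imwrite("pics/a14.png",cv2.resize(t[140:245,300:430],None,fx=6,fy=6,interpolation=cv2.INTER_CUBIC))
E
```

```text
15.2667 [ 0.6241 -0.1014  0.1742] [2.215 2.223 0.003] 0.03 [-0.4 -0.1 -0.8]
```

View pics/b14.png

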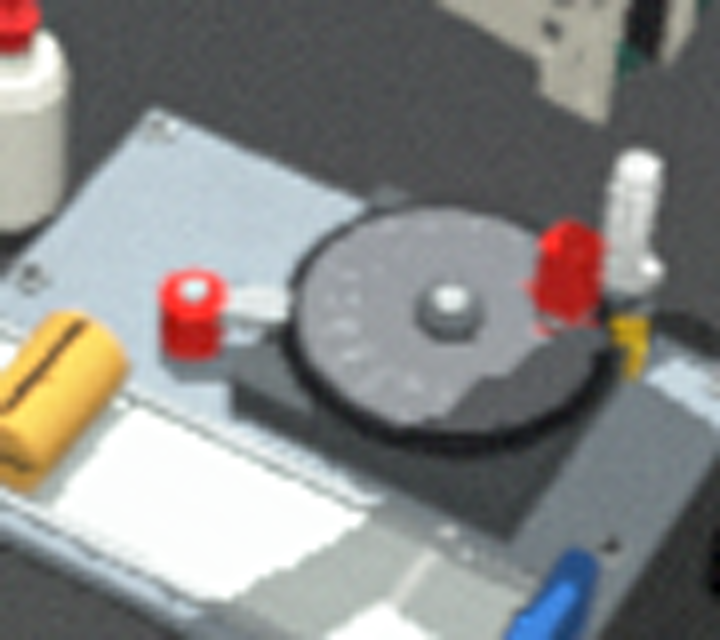

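View pics/a14.png

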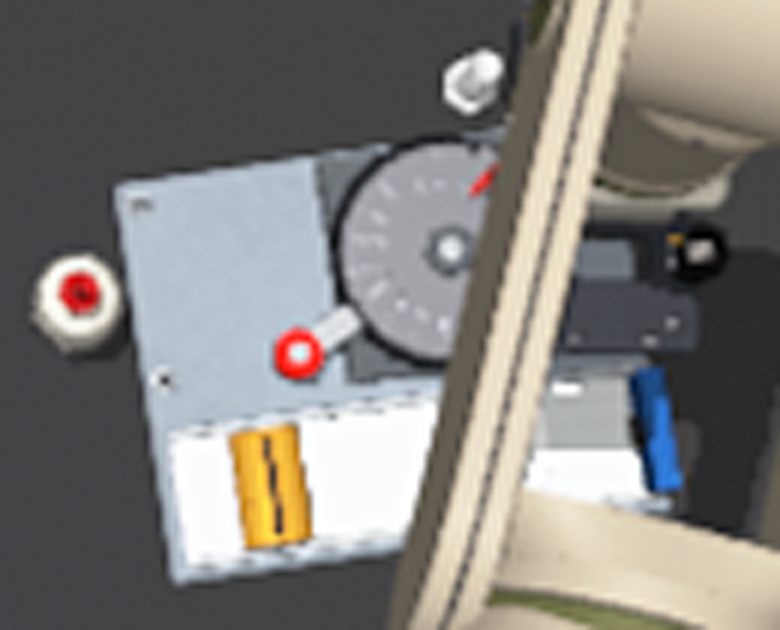

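The wheel is held: the arm with the roller points to +y at top crop (300,353), clear of the lane, and the pin's head stands by the pointer at scene crop (570,272). I'll press the head once to make sure it is home.

>>> {"op": "carry_out", "data": {
  "commands": [
    [[0.3,0.15,0,0],[0,0,2.5,0],[0,0,2.5,0],[0,0,2,0],[0,0,1,0],[0,0,0,0],[0,0,0,0],[0,0,0.2,0],[0,0,0.2,0],[0,0,0,0],[0,0,0,0]]
  ],
  "claw": 0
}}

```text
t: 16.28
tool_pos: [0.6252, -0.0979, 0.0892]
orientation: [2.217, 2.225, 0.001]
force: [-2.6, 0.6, 8.6]
opening: 0.0006
```

>>> {"op": "carry_out", "data": {
  "commands": [
    [[0,0,0.15,0],[0,0,0,0],[0,0,0,0]]
  ]
}}

```text
t: 16.53
tool_pos: [0.6258, -0.098, 0.089]
orientation: [2.216, 2.224, 0.003]
force: [-3.6, 0.6, 13.5]
opening: 0.0009
```

>>> {"op": "carry_out", "data": {
  "commands": [
    [[0,0,-1,0],[0,0,-3,0],[0,0,-4,0],[-1,-1,-4,0],[-1,-3,0,0],[0,-4,0,0],[0,-4,0,0],[0,-4,0,0],[0,-4,0,0],[0,-4,0,0],[0,0,0,0],[0,0,0,0]]
  ]
}}

```text
t: 17.53
tool_pos: [0.3835, -0.1185, 0.2061]
orientation: [2.217, 2.223, 0.001]
force: [0.5, -0.3, 0.6]
opening: 0.0002
```

```bash
python3 look.py 15 310 430 190 290 6
python3 - <<'E'
from h import *
t=snap("top","pics/t15.png");cv2.imwrite("pics/a15.png",cv2.resize(t[140:245,300:430],None,fx=6,fy=6,interpolation=cv2.INTER_CUBIC))
E
```

```text
17.5333 [ 0.3835 -0.1185  0.2061] [2.217e+00 2.223e+00 1.000e-03] 0.0002 [ 0.5 -0.3  0.6]
```

View pics/b15.png

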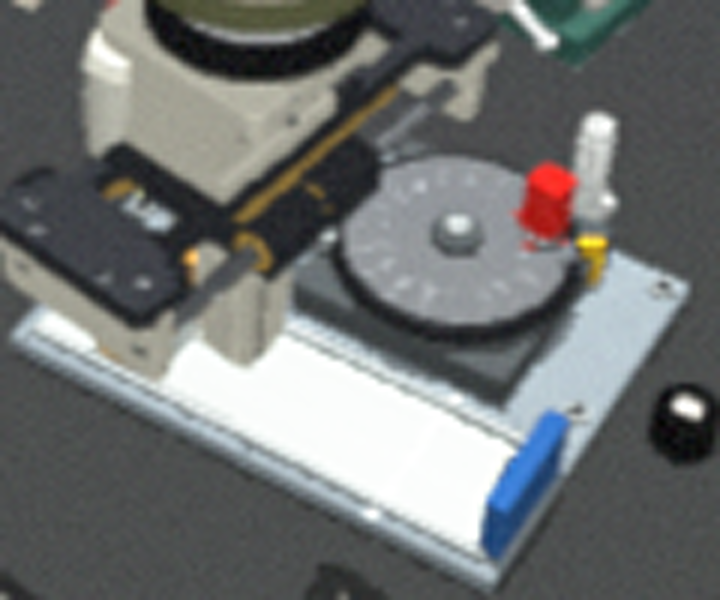

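View pics/a15.png

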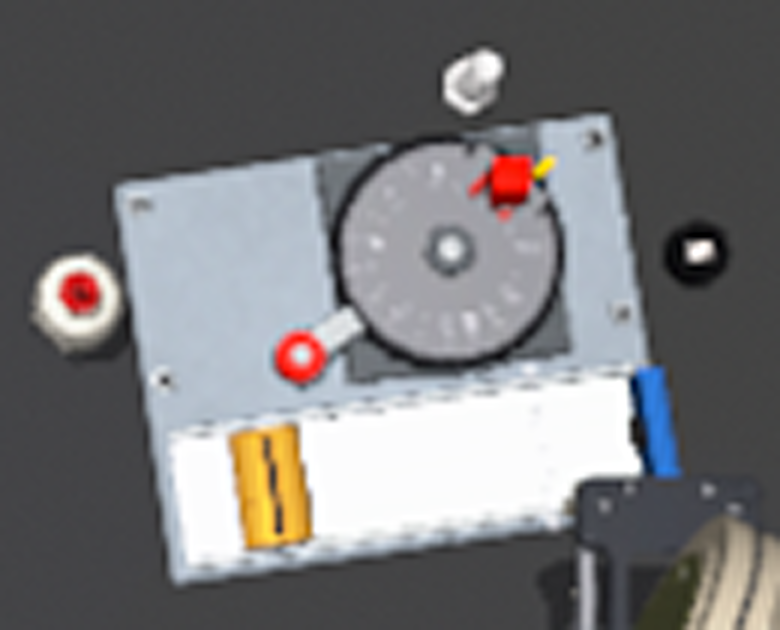

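Clear top view: red head at (510,180) over the hole, roller at (300,355), bar (271,487), with the line faint near x 540. Next I'll measure the line and bar.

Run:
```python
from h import *
t=cv2.imread("pics/t15.png")
g=cv2.cvtColor(t,cv2.COLOR_BGR2GRAY).astype(float)
a=np.clip((g[190:245,320:420]-225)*8,0,255).astype(np.uint8)
cv2.imwrite("pics/ln.png",cv2.resize(a,None,fx=7.5,fy=7.5,interpolation=cv2.INTER_CUBIC))
s=cv2.imread("pics/s15.png");g=cv2.cvtColor(s,cv2.COLOR_BGR2GRAY).astype(float)
a=np.clip((g[235:290,330:410]-225)*8,0,255).astype(np.uint8)
cv2.imwrite("pics/ln2.png",cv2.resize(a,None,fx=9,fy=9,interpolation=cv2.INTER_CUBIC))
```

```text
(no output)
```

View pics/ln.png

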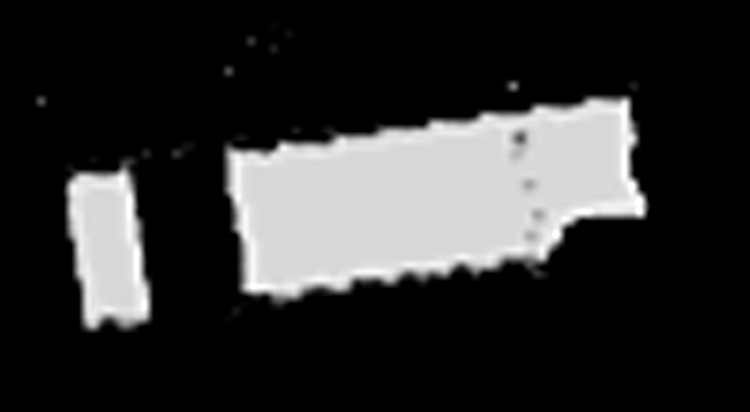

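View pics/ln2.png

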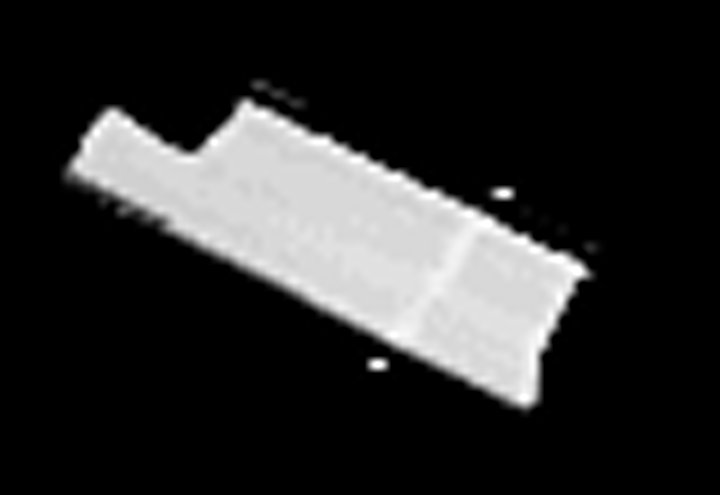

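```bash
cat >> h.py <<'E'
CO=np.array([.5626,-.0739]);CT=np.radians(9.93);CR=np.array([[np.cos(CT),-np.sin(CT)],[np.sin(CT),np.cos(CT)]])
loc=lambda X:(CR.T@(np.array(X[:2])-CO)*1000).round(1)
def bar(im):
    o,k=blobs(im,(12,100,80),(30,255,255),(325,420,195,245),30); k=cv2.morphologyEx(k,cv2.MORPH_CLOSE,np.ones((3,3)))
    c=max(cv2.findContours(k,cv2.RETR_EXTERNAL,cv2.CHAIN_APPROX_NONE)[0],key=cv2.contourArea);r=cv2.minAreaRect(c)
    b=cv2.boxPoints(r); W=np.array([plane("top",x,.030)[:2] for x in b]); return r,plane("top",r[0],.030),W
E
python3 - <<'E'
from h import *
t=cv2.imread("pics/t15.png")
f=lambda x,y:(320+(x+.5)/7.5-.5,190+(y+.5)/7.5-.5)
for c in((519,138),(530,185),(537,215),(533,238)):print("line",loc(plane("top",f(*c),.012)))
print("rail marks",loc(plane("top",f(513,87),.017)),loc(plane("top",f(537,272),.017)))
r,c,W=bar(t);print("bar",r,loc(c),c, [loc(w).tolist() for w in W])
e=[W[(i+1)%4]-W[i] for i in range(4)];print([(np.linalg.norm(x).round(4),np.degrees(np.arctan2(x[1],x[0])).round(1)) for x in e])
g=lambda x,y:(330+(x+.5)/9-.5,235+(y+.5)/9-.5)
for n in((477,228),(405,335),(503,192),(378,364)):print("scene",(loc(plane("scene",g(*n),.012 if n[1] in(228,335) else .017)+np.array([.0055,.0015,0]))))
E
```

```text
line [-42.5 -35.2]
line [-61.5 -36.6]
line [-73.7 -37.4]
line [-82.4 -34.4]
rail marks [-22.5 -35.2] [-95.9 -33. ]
bar ((344.7837829589844, 220.7027130126953), (19.39908218383789, 11.507928848266602), 80.53767395019531) [-60.9 101.2] [0.4851749  0.01527391 0.03      ] [[-32.8, 118.4], [-32.3, 84.7], [-88.9, 84.1], [-89.4, 117.7]]
[(np.float64(0.0337), np.float64(-79.2)), (np.float64(0.0566), np.float64(-169.4)), (np.float64(0.0336), np.float64(100.8)), (np.float64(0.0566), np.float64(10.6))]
scene [-37.8 -34.2]
scene [-83.9 -35.4]
scene [-25.3 -35.8]
scene [-100.6  -35.4]
```

Run:
```python
from h import *
print("bottle",loc(plane("top",(312.91,188.21),.115)))
for y in(142,126.7,-35.5+25.5): print(y,CO+CR@np.array([-.0605,y/1000]))
p=robot.read_state()["tool_pos"];d=CO+CR@np.array([-.0605,.142])-p[:2]
a=np.radians(99.9);X=np.array([np.cos(a),np.sin(a)]);Y=np.array([np.sin(a),-np.cos(a)]);print("tool delta cm",d@X*100,d@Y*100)
```

```text
bottle [ 38.2 181. ]
142 [0.47851917 0.05553981]
126.7 [0.48115757 0.04046901]
-10.0 [ 0.50473079 -0.09418311]
tool delta cm 15.579681282501134 12.147012680099651
```

>>> {"op": "carry_out", "data": {
  "commands": [
    [[0,0,0,-4.95],[0,0,0,-4.95],[2.9,2.38,0,0],[2.9,2.38,0,0],[2.9,2.38,0,0],[2.9,2.38,0,0],[2.9,2.38,0,0],[0,0,2,0],[0,0,3,0],[0,0,2,0],[0,0,0,0],[0,0,0,0]]
  ],
  "claw": 1
}}

```text
t: 18.63
tool_pos: [0.4763, 0.0456, 0.1344]
orientation: [-2.014, -2.407, 0.004]
force: [-0.1, -0.2, 0.7]
opening: 0.01
```

```bash
python3 look.py 16 290 420 170 270 6
python3 - <<'E'
from h import *
p=robot.read_state()["tool_pos"];print(loc(p))
E
```

```text
18.6333 [0.4763 0.0456 0.1344] [-2.014 -2.407  0.004] 0.01 [-0.1 -0.2  0.7]
[-63.4 132.2]
```

View pics/b16.png

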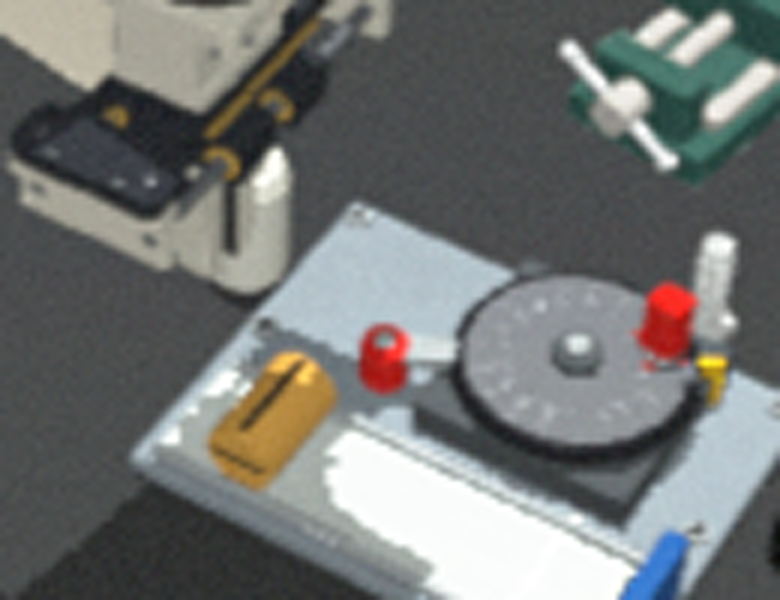

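Fingers at clamp (-63,132), bar surface at 119, bottle still behind and clear. Lowering and then pushing.

>>> {"op": "carry_out", "data": {
  "commands": [
    [[0,0,2.5,0],[0,0,2.5,0],[0,0,2.5,0],[0,0,1.5,0],[0,0,0.5,0],[0,0,0,0],[0,0,0,0]]
  ]
}}

```text
t: 19.27
tool_pos: [0.4781, 0.045, 0.0425]
orientation: [2.016, 2.407, 0.002]
force: [0.6, -0.4, 0.9]
opening: 0.0098
```

>>> {"op": "carry_out", "data": {
  "commands": [
    [[-0.2,0,0,0],[-0.3,0,0,0],[-0.3,0,0,0],[-0.3,0,0,0],[-0.3,0,0,0],[-0.3,0,0,0],[-0.3,0,0,0],[-0.3,0,0,0],[-0.2,0,0,0],[-0.2,0,0,0],[0,0,0,0]]
  ]
}}

```text
t: 20.18
tool_pos: [0.4813, 0.0181, 0.0407]
orientation: [-2.017, -2.408, 0.0]
force: [-0.3, -0.0, -0.4]
opening: 0.0101
```

```bash
python3 look.py 17 290 420 190 290 6
python3 - <<'E'
from h import *
p=robot.read_state()["tool_pos"];print(loc(p))
t=snap("top","pics/t17.png");cv2.imwrite("pics/a17.png",cv2.resize(t[140:245,300:430],None,fx=6,fy=6,interpolation=cv2.INTER_CUBIC))
E
```

```text
20.1833 [0.4813 0.0181 0.0407] [-2.017 -2.408  0.   ] 0.0101 [-0.3 -0.  -0.4]
[-64.3 104.9]
```

View pics/b17.png

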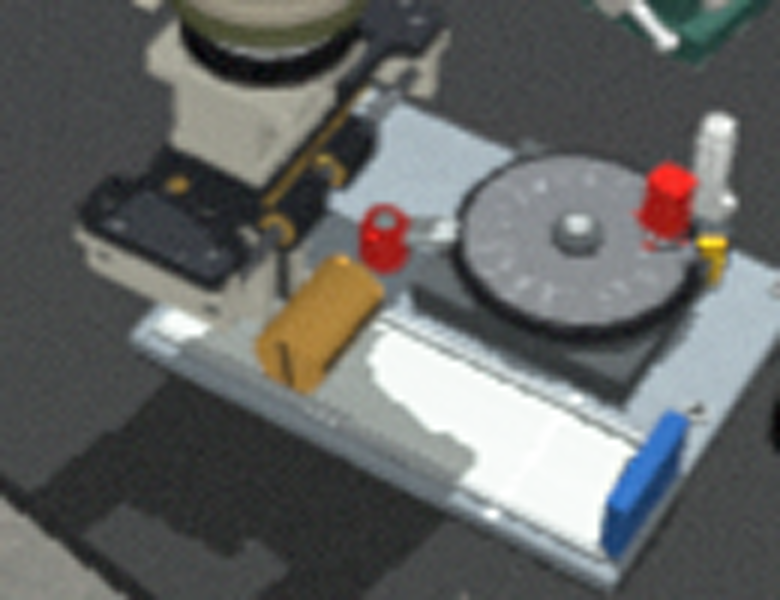

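View pics/a17.png

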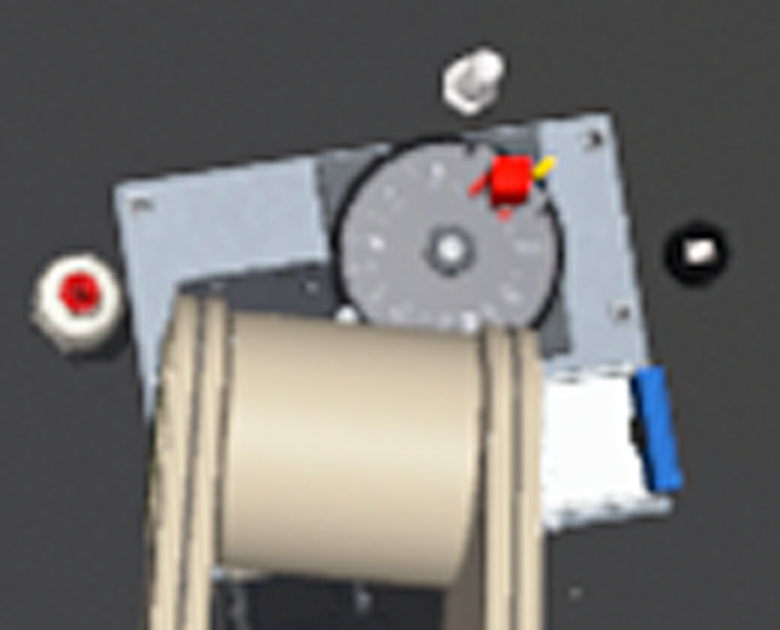

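The bar rolls squarely ahead of the fingers: the stripe has turned onto its side and the bar is at about clamp y 79. Continuing.

>>> {"op": "carry_out", "data": {
  "commands": [
    [[-0.3,0,0,0],[-0.5,0.1,0,0],[-0.6,0.1,0,0],[-0.6,0,0,0],[-0.6,0,0,0],[-0.6,0,0,0],[-0.6,0,0,0],[-0.6,0,0,0],[-0.6,0,0,0],[-0.6,0,0,0],[-0.6,0,0,0],[-0.6,0,0,0],[-0.6,0,0,0],[-0.6,0,0,0],[-0.5,0,0,0],[-0.4,0,0,0],[-0.3,0,0,0],[-0.2,0,0,0],[-0.1,0,0,0],[0,0,0,0]]
  ]
}}

```text
t: 21.95
tool_pos: [0.4999, -0.0748, 0.0407]
orientation: [-2.017, -2.408, 0.0]
force: [-0.1, -0.1, -0.3]
opening: 0.01
```

```bash
python3 look.py 18 310 420 190 290 6
python3 - <<'E'
from h import *
p=robot.read_state()["tool_pos"];print(loc(p))
E
```

```text
21.95 [ 0.4999 -0.0748  0.0407] [-2.017 -2.408  0.   ] 0.01 [-0.1 -0.1 -0.3]
[-61.9  10.1]
```

View pics/b18.png

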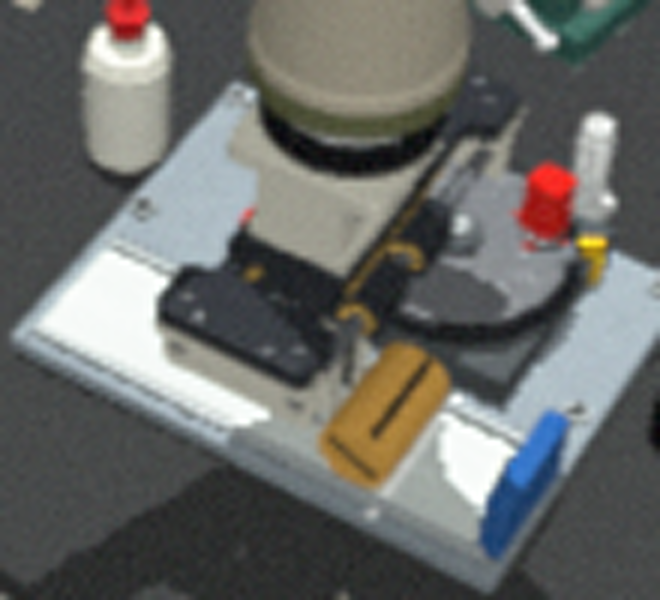

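Run:
```python
from h import *
f=lambda x,y:(310+(x+.5)/6-.5,190+(y+.5)/6-.5)
B=np.array([.0055,.0015,0])
for c,z in(((352,458),.03),((372,513),.017),((402,400),.048),((400,372),.048)):print(c,loc(plane("scene",f(*c),z)+B))
s=cv2.imread("pics/s18.png");o,k=blobs(s,(10,90,60),(30,255,255),(355,390,240,275),30);print(o)
c=o[0][0];print(loc(plane("scene",c,.030)+B),loc(plane("scene",c,.040)+B))
# same at start pose, bar known 101.2
s=cv2.imread("pics/s3.png");o,k=blobs(s,(10,90,60),(30,255,255),(320,350,225,255),30);print(o);c=o[0][0];print(loc(plane("scene",c,.030)+B),loc(plane("scene",c,.04)+B))
```

```text
(352, 458) [-88.8 -18.1]
(372, 513) [-100.8  -35.6]
(402, 400) [-62.3 -26.7]
(400, 372) [-49.1 -18.4]
[(array([373.67, 258.58]), [363, 247, 22, 24, 308])]
[-60.  -18.1] [-67.3 -21.4]
[(array([334.94, 239.54]), [325, 229, 21, 22, 271])]
[-59.9 102.9] [-67.2  98.3]
```

The bar is now at about y -20 (scene), roughly 4 mm ahead of the fingers, with the line at -35.5. I'll push the rest slowly.

>>> {"op": "carry_out", "data": {
  "commands": [
    [[-0.2,0,0,0],[-0.2,0,0,0],[-0.15,0,0,0],[-0.15,0,0,0],[-0.15,0,0,0],[-0.1,0,0,0],[-0.1,0,0,0],[-0.1,0,0,0],[-0.1,0,0,0],[-0.1,0,0,0],[-0.1,0,0,0],[-0.1,0,0,0],[-0.1,0,0,0],[-0.07,0,0,0],[-0.05,0,0,0],[-0.03,0,0,0],[0,0,0,0],[0,0,0,0]]
  ]
}}

```text
t: 23.5
tool_pos: [0.503, -0.0924, 0.0407]
orientation: [2.017, 2.408, -0.0]
force: [-1.0, -1.1, -0.5]
opening: 0.0103
```

```bash
python3 look.py 19 310 420 190 290 6
python3 - <<'E'
from h import *
p=robot.read_state()["tool_pos"];print(loc(p))
B=np.array([.0055,.0015,0])
s=cv2.imread("pics/s19.png");o,k=blobs(s,(10,90,60),(30,255,255),(355,400,240,285),30);print(o);c=o[0][0];print(loc(plane("scene",c,.030)+B))
E
```

```text
23.5 [ 0.503  -0.0924  0.0407] [ 2.017  2.408 -0.   ] 0.0103 [-1.  -1.1 -0.5]
[-61.9  -8. ]
[(array([378.94, 261.23]), [369, 250, 22, 24, 305])]
[-60.2 -34. ]
```

View pics/b19.png

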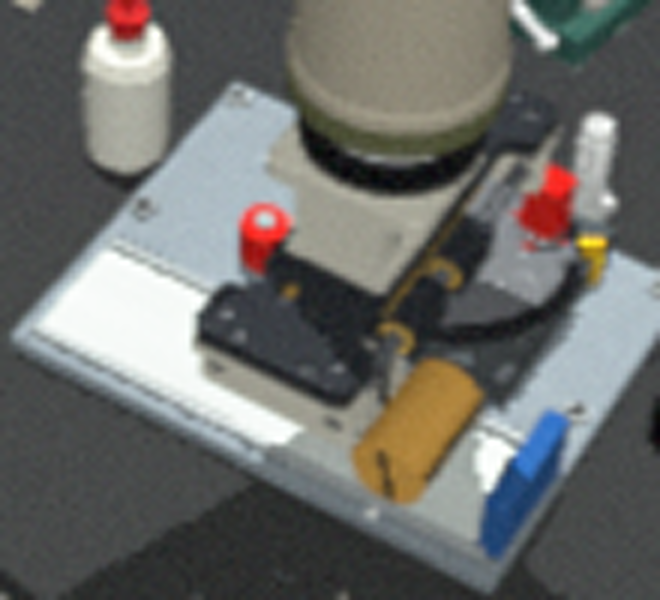

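The bar is at about y -35.7 by the scene view. I'll back off, lift away and check from above.

>>> {"op": "carry_out", "data": {
  "commands": [
    [[0.3,0,0,0],[0.5,0,0,0],[0,0,-2,0],[0,0,-4,0],[0,0,-4,0],[0,0,-4,0],[0,-3,-2,0],[3,-3,0,0],[3,-3,0,0],[3,-3,0,0],[3,-3,0,0],[3,0,0,0],[3,0,0,0],[3,0,0,0],[0,0,0,0],[0,0,0,0]]
  ]
}}

```text
t: 24.88
tool_pos: [0.3191, 0.0956, 0.2008]
orientation: [2.011, 2.413, 0.001]
force: [0.7, -0.2, -0.5]
opening: 0.0103
```

```bash
python3 look.py 20 310 420 190 290 6
python3 - <<'E'
from h import *
t=snap("top","pics/t20.png");cv2.imwrite("pics/a20.png",cv2.resize(t[140:245,300:430],None,fx=6,fy=6,interpolation=cv2.INTER_CUBIC))
r,c,W=bar(t);print("bar",r,loc(c),[loc(w).tolist() for w in W])
d=W[1]-W[0];print(np.degrees(np.arctan2(d[1],d[0]))-9.93)
for n in((T(452,250),T(300,355)),):
    v=plane("top",n[1],.045)-plane("top",n[0],.052);w=plane("top",T(505,424),.045)-plane("top",n[0],.052)
    print("wheel",(np.arctan2(w[1],w[0])-np.arctan2(v[1],v[0]))%(2*np.pi))
E
```

```text
24.8833 [0.3191 0.0956 0.2008] [2.011e+00 2.413e+00 1.000e-03] 0.0103 [ 0.7 -0.2 -0.5]
bar ((390.82427978515625, 213.94593811035156), (19.234682083129883, 11.507928848266602), 80.53767395019531) [-61.4 -35.3] [[-33.5, -18.2], [-33.0, -52.1], [-89.3, -52.4], [-89.8, -18.6]]
-89.09034682822207
wheel 1.2687337718496714
```

View pics/a20.png

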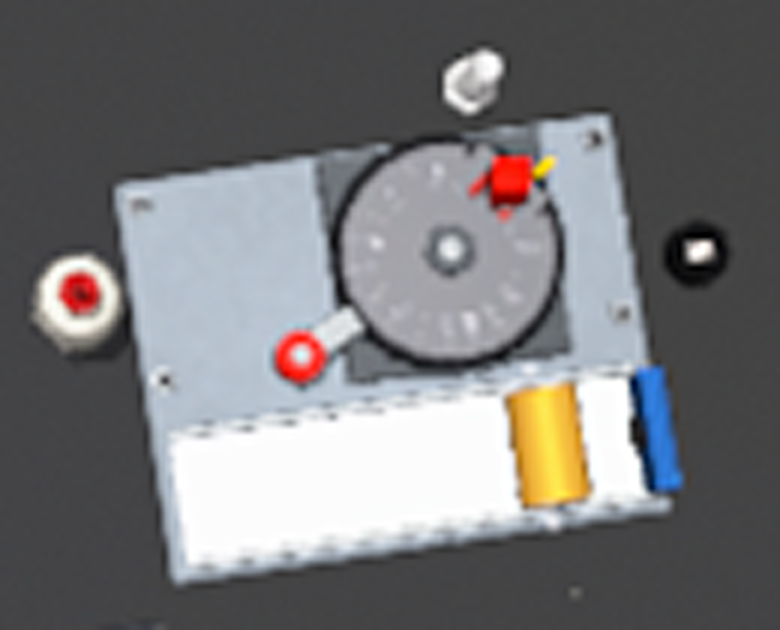

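View pics/b20.png

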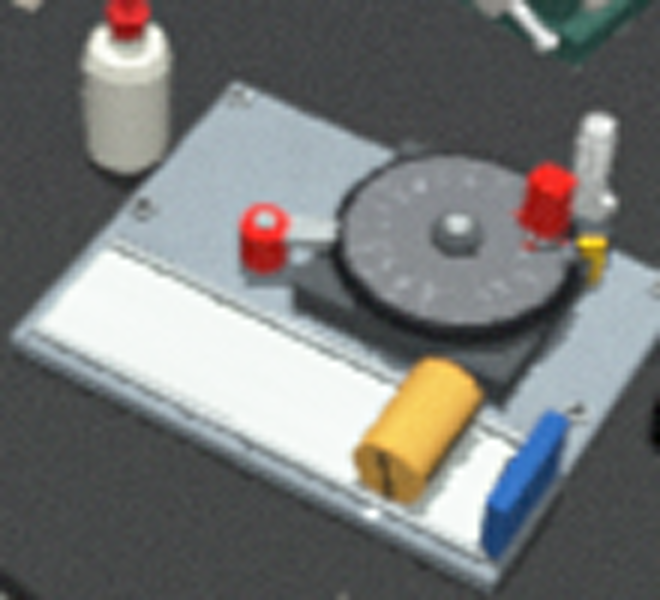

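Both views show the bar over the line: its centre is at clamp y -35.3 against -35.5, x about -61, and square to the lane to 1°. The rail marks sit in line with it. The pin is home and the wheel is held at about 1.27 rad. Handing in.

```bash
python3 -c "
from plant import robot
print(robot.close_job())"
```

```text
the job is handed in; nothing more can be done
None
```

I pinned the wheel back with the red pin and rolled the brass bar along its lane onto the white line. I handed the job in at about 25 s of the 64 s; it reports no verdict.

**Pin:** I dragged the wheel round with the pin in its slot and pushed the pin down into the lock hole. I then let go and pressed the head with about 13 N. The head top measured 75 mm above the bench, which is where it should be when fully home.

**Last checks, from both cameras:**
- **Wheel:** about 1.27 rad by the camera, over the 1.2 rad needed and close to the 1.3 rad expected.
- **Bar:** centre about 0.2 mm from the line and about 1.4 mm from mid-lane, square to the lane within 1°. I did not measure its speed; it lay in the same place in the two pictures after I backed off.
- **Other things:** the oil bottle, bolt and black disc were unmoved in the last pictures. I did not look again at the stand area (spare pin, magnet and flat coupon) after lifting the red pin, when they looked undisturbed. The arm did not go back there.

**Disagreement:** the scene camera sat about 5 mm off the top camera in x. I used the top camera for absolute positions, and the scene camera only for relative positions or with that offset taken out.

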